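# Build up the ejector half of a small mould

### The arm

A 6-joint arm with a two-finger parallel gripper is mounted at the origin on the work surface. World frame = base frame: x ahead of the robot, y to its left, z up, the work surface at z = 0. Lengths are in mm, angles in degrees, forces in N, time in s.
With the tool pointing down it reaches from about 425 to 1125 mm from the base axis. Payload 14.9 kg.
Tool frame: the origin (TCP) lies at the very end of the fingers, on their centre line; the grasp point (between the pads) lies 19 mm behind it (robot.pinch_z is the distance from the TCP to the grasp point, in mm); z points along the fingers, y is the direction in which the jaws open and shut (so a half turn about z gives the same grasp; the last joint's range is limited). The gripper opens to 91 mm and grips with 3 to 60 N. Pads are 32 mm wide; open, the fingers measure 118 mm over their backs; the gripper's body (76 mm by 178 mm) begins 60 mm behind the grasp point.
Start: joints at [73.379, 21.709, 99.362, -0, 58.929, -1.908], TCP at [177.797, 677.057, 213.932] pointing down, gripper open.
Joint ranges: [-158.91, 158.91], [-42.39, 125.64], [0.06, 152.35], [-60.88, 240.88], [17.5, 164.5], [-176.32, 176.32]. Speed limits (degrees/s): [108.29, 108.29, 136.94, 180, 180, 180].

### API

Orientations are given as [roll, pitch, yaw] about the fixed x, y, z axes, in that order (R = Rz(yaw) Ry(pitch) Rx(roll)).
In Python, from workcell import get_obs, viewer, robot gives the robot as it stands.
- The arm moves only by the tool arm_command, never from a script. Its argument "deltas" is a list of rows, each an object with "jaw": the finger opening in mm, from 0 to 91.2; "linear": the shift along the tool's x, y, z in mm, a list of three; "delta_rot": the turn, a rotation vector about the tool's x, y, z in degrees, a list of three. In form: [{"jaw": jaw, "linear": [dx, dy, dz], "delta_rot": [rx, ry, rz]}, ...]. A call has 1 to 5 rows; each row is the pose to reach, as a shift and turn from the pose measured when the call began, along the tool's axes at that moment; what a row does not reach only later rows make up. A row lasts 1/10 s, in which the tool goes at most 50 mm and 8.59 degrees, less where a joint would pass 70% of its speed; a pose out of reach is approached as far as the arm can. A call with a gripper value outside its range is refused whole. The fingers move at their own pace and stop on an object; "grip_force" is the grip in N (left out, the last holds). Time passes only in rows, so rows that repeat a pose let the fingers close. It gives the time, the measured TCP pose, the force and the opening at its end, in the units of the state.
- get_obs(): the state, without advancing time (a new reading comes with each control period).
- viewer.grab_frame(name): name is "side" or "top" or "wrist"; returns a dict with "image" (400x640x3 uint8, blue, green, red), "z_map" (400x640 float32, mm along the optical axis (not along the pixel's ray), 0 where there is no reading), "mtx" (3x3 intrinsics, pixels), "rvec" (rotation vector, rad) and "tvec" (3), from world to camera coordinates, as OpenCV has them. Camera axes: x right, y down, z forward; pixel columns grow to the right and rows downward; lengths in mm; the calibration is good to about 2 mm. A picture is of the moment at which its call begins.
- robot.close_job(): hands the job in, once; it reports no verdict.
The state is a dict: "time": time; "joints": joint angles; "joint_velocities": joint speeds; "joint_torque": joint torques, N m; "tcp_pos": TCP position; "eef_rot": TCP orientation; "wrist_force": force on the tool from outside, world axes, zero at the start; "ft_torque": the same for the moment, N m; "opening": finger opening in mm.
Only numpy, scipy, OpenCV 4.12 (cv2) and the standard library are available. Lean on these libraries where they do the work, as an engineer would, in place of code of your own. Each camera call takes 0.05 s, during which the arm holds its last target. There are 200 camera calls.

### The job

Build up the ejector half of the small mould on its clamp plate: stand the blue-marked spacer rail along the blue edge of the plate and the yellow-marked one along the yellow edge, each over its own row of two screw holes with its ends flush with the plate's, and lay the ejector plate flat on the clamp plate between them, lengthwise with the rails and centred. Then set the core plate on top, copper core upwards, bridging both rails square and centred over the clamp plate. Leave the other things on the bench where they are.

Things in the scene. Friction and masses are not known exactly. Their poses are not given: they have to be found in the camera images.
- clamp_plate: Fixed steel plate 130 (x) x 60 (y) x 16 mm high, any yaw; origin: centre of underside. On top a blue stripe along its +x edge, a yellow one along its -x edge, a large dark hole in the centre, screw holes at x +-41, y +-20 mm. Blue rail goes centred at x +41, y 0, yellow at x -41, y 0, both lengthwise along y; ejector plate at 0, 0; core plate over 0, 0 on the rails' tops, 56 mm above the bench.
- rail_blue_center (a point): Centre of the spacer rail with a blue paint band round its middle: a bright steel block 18 (its x) x 60 (its y) x 40 mm high, about 0.34 kg, standing upright on the bench (centre 20 mm up). z up; either way round is alike.
- rail_yellow_center (a point): Centre of the spacer rail with a yellow paint band; otherwise like the blue one: 18 (x) x 60 (y) x 40 mm high, standing, centre 20 mm up.
- ejector_plate_center (a point): Centre of the ejector plate: steel, 46 (its x) x 60 (its y) x 18 mm thick, dark seam round its edge, four screw heads on top, about 0.38 kg, lying flat (centre 9 mm up). Its 60 mm length goes along the rails, with 9 mm free to either rail, so hold it by the ends that are 60 mm apart. Either way round is alike.
- core_plate_center (a point): Core plate: aluminium, 100 (its x) x 60 (its y) x 20 mm thick, about 0.5 kg, lying flat; this point is the plate's centre, 10 mm up. On top: a copper core 44 x 30 mm, 15 mm high, in the middle and four steel pillars, 11 mm thick, 18 mm high, at x +-40, y +-20 mm. Hold it across its 60 mm width. Its 100 mm goes along the clamp plate's x; either way round is alike.
- electrode: Bystander: copper electrode blank, a plain bar 12 x 80 x 22 mm high with two steel bands, not part of this job. Origin at the centre of its underside.
- bush: Bystander: brass flanged guide bush, 34 mm across its foot, 34 mm high, standing. Origin at the centre of its underside.
- screw_tray: Bystander: red open tray of screws with one divider, 70 x 95 x 26 mm high. Origin at the centre of its underside.
- caliper: Bystander: digital caliper lying flat, 230 mm long along its x, with a grey display housing, 14 mm high. Origin under the middle of its beam.
- mallet: Bystander: soft-faced mallet lying on its side, wooden handle along its x, 250 mm long, head (94 mm across, 32 mm high) at +x with an orange and a white face. Origin near the middle of its length, on the bench.
Not all that is in view belongs to the job. Several things look just like the part that bears core_plate_center: the one meant starts farthest from the robot's base. Leave any red look-alike of the part that bears rail_yellow_center alone.

How it is judged:
By the outcome, as a careful person would: the job done as asked, in the order asked, and still so for the second after the job is handed in, with the robot touching nothing.
It also fails if it takes over 104 s, if anything falls off the work surface, if the arm or the gripper's body presses on something with over 40 N, if the wrist force passes 120 N, or if a joint passes its speed limit or range.

## Working session

There is one attempt and no reset: what is moved stays moved. The work goes in short steps, Python scripts to look and compute and a tool call to move; the robot and the scene stay as the last step left them, time stands still between calls to the robot, and variables do not carry over. Pictures are saved under pics/ and viewed, about 12 in all and at most 16, crops included, and the job is handed in when it is done.

Besides the shell and the picture viewer there is one more tool, called after ">>>" in YAML: its name, and indented under it one key for each argument. arm_command: Moves the arm, as the interface text tells. Its arguments: {"type":"object","properties":{"deltas":{"type":"array","items":{"type":"object","properties":{"jaw":{"type":"number"},"linear":{"type":"array","items":{"type":"number"}},"delta_rot":{"type":"array","items":{"type":"number"}}}}},"grip_force":{"type":"number"}},"required":["deltas"]}

```bash
ls; mkdir -p pics; cat > h.py <<'E'
import numpy as np, cv2
from scipy.spatial.transform import Rotation as R
from workcell import get_obs, viewer, robot
def grab(n):
    f=viewer.grab_frame(n); f['R']=cv2.Rodrigues(np.array(f['rvec'],float))[0]; f['t']=np.array(f['tvec'],float).ravel(); return f
def cloud(f):
    z=f['z_map']; K=np.array(f['mtx']); v,u=np.mgrid[:z.shape[0],:z.shape[1]]
    c=np.stack([(u-K[0,2])/K[0,0]*z,(v-K[1,2])/K[1,1]*z,z],-1)
    P=(c-f['t'])@f['R']; P[z<=0]=np.nan; return P
def save(f,n): cv2.imwrite('pics/'+n,f['image'])
E
python3 - <<'E'
from h import *
o=get_obs(); print(o)
for n in ['top','side']:
    f=grab(n); save(f,n+'0.png'); P=cloud(f); np.savez(n+'0.npz',P=P,img=f['image']); print(n,-f['R'].T@f['t'],f['mtx'])
E
```

```text
pics
{'time': 0.0, 'joints': array([ 7.33775188e+01,  2.17396648e+01,  9.93962699e+01, -2.88761885e-04,
        5.89279821e+01, -1.90734948e+00]), 'joint_velocities': array([ 0.05864868,  0.02688638, -0.00175342, -0.03063321,  0.07134124,
        0.06106452]), 'joint_torque': array([ 3.28958769e-03, -7.63739276e+01, -4.34372020e+01,  6.51628012e-02,
        4.24942723e-02, -8.42387340e-05]), 'tcp_pos': array([177.69335039, 676.65351556, 213.2685084 ]), 'eef_rot': array([-1.79936110e+02, -1.88034237e-03,  1.65285016e+02]), 'wrist_force': array([-0.82566329, -0.16878374, -0.21497749]), 'ft_torque': array([ 0.00065229, -0.00816063, -0.00525196]), 'opening': 91.58684598655019}
top [ 275.55879993  -11.10949099 1516.13397668] [[492.90378036   0.         323.3168758 ]
 [  0.         492.90378036 199.13071028]
 [  0.           0.           1.        ]]
side [ 374.23559018 -712.01892807  649.10076805] [[405.73509186   0.         313.92235166]
 [  0.         405.73509186 199.6452715 ]
 [  0.           0.           1.        ]]
```

View pics/top0.png

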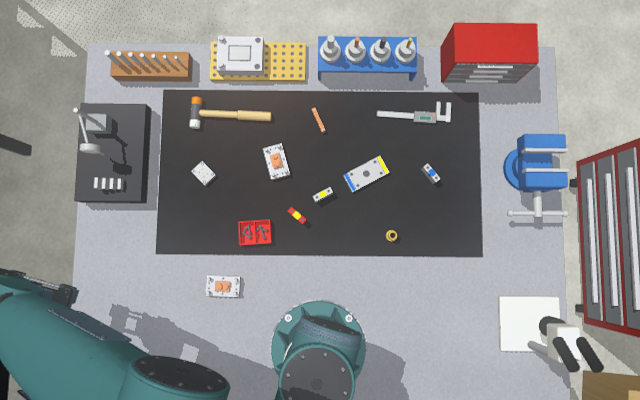

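View pics/side0.png

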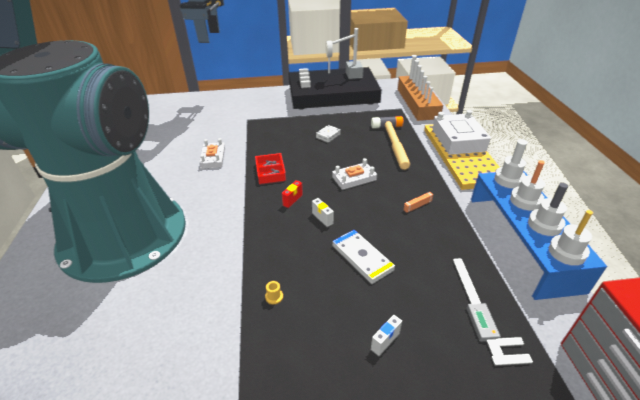

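The top view shows the mat: clamp plate (367,174), blue rail (431,173), yellow rail (322,195), red look-alike (297,215), ejector plate (203,173), core plate candidates at (276,161) and (223,286). The side view agrees with this. Next I'll measure coarse poses.

```bash
cat > m.py <<'E'
from h import *
def rect(P,zlo,zhi,c,r):
    """min-area rectangle of cloud points in height band within r of c; yaw = direction of long side"""
    Q=P.reshape(-1,3); Q=Q[np.isfinite(Q[:,2])]
    m=(Q[:,2]>zlo)&(Q[:,2]<zhi)&(np.hypot(Q[:,0]-c[0],Q[:,1]-c[1])<r); q=Q[m]
    (cx,cy),(w,h),a=cv2.minAreaRect(q[:,:2].astype(np.float32))
    if w<h: a+=90; w,h=h,w
    return dict(c=(round(cx,1),round(cy,1)),size=(round(w,1),round(h,1)),yaw=round((a+90)%180-90,1),z=round(float(np.median(q[:,2])),1),n=int(m.sum()))
E
python3 - <<'E'
from m import *
P=np.load('top0.npz')['P']
for n,u,v,zl,zh,r in [('clamp',367,174,12,22,75),('clampall',367,174,8,22,75),('blue',431,173,33,46,38),('yellow',322,195,33,46,38),('red',297,215,33,46,38),('eject',203,173,12,24,45),('core',276,161,14,27,65),('core2',223,286,14,27,65),('bush',391,236,10,40,25),('elec',318,120,15,30,50),('tray',255,233,10,40,70)]:
    p=P[v-1:v+2,u-1:u+2].reshape(-1,3); c=np.nanmedian(p,0)
    print(n,c.round(1),rect(P,zl,zh,c,r), 'reach',np.hypot(*c[:2]).round())
f=grab('wrist'); o=get_obs(); T=R.from_euler('xyz',o['eef_rot'],degrees=True).as_matrix()
cam=-f['R'].T@f['t']; print('cam in tool',T.T@(cam-o['tcp_pos']),'axes in tool\n',(T.T@f['R'].T).round(3),f['mtx'])
E
```

```text
clamp [ 524.3 -144.8   17.3] {'c': (524.9, -141.8), 'size': (130.0, 60.2), 'yaw': -61.3, 'z': 16.7, 'n': 692} reach 544.0
clampall [ 524.3 -144.8   17.3] {'c': (517.3, -143.2), 'size': (138.9, 133.5), 'yaw': 88.1, 'z': 16.1, 'n': 791} reach 544.0
blue [ 525.5 -336.4   39. ] {'c': (526.5, -338.6), 'size': (59.6, 20.8), 'yaw': 40.3, 'z': 39.5, 'n': 122} reach 624.0
yellow [455.1  -6.9  42.1] {'c': (457.8, -8.4), 'size': (59.6, 18.3), 'yaw': -60.3, 'z': 40.3, 'n': 120} reach 455.0
red [394.   67.6  41.4] {'c': (392.9, 68.9), 'size': (59.5, 18.0), 'yaw': 50.6, 'z': 40.6, 'n': 115} reach 400.0
eject [523.2 360.2  18.2] {'c': (522.8, 358.7), 'size': (62.9, 45.6), 'yaw': 45.6, 'z': 18.5, 'n': 270} reach 635.0
core [558.5 134.5  32.9] {'c': (561.1, 135.3), 'size': (101.6, 59.8), 'yaw': 16.2, 'z': 20.9, 'n': 432} reach 574.0
core2 [181.3 284.3  33.8] {'c': (180.3, 288.2), 'size': (99.6, 59.6), 'yaw': -89.6, 'z': 21.2, 'n': 467} reach 337.0
bush [ 335.1 -218.9    1. ] {'c': (336.2, -218.2), 'size': (27.5, 24.5), 'yaw': 0.3, 'z': 31.7, 'n': 43} reach 400.0
elec [691.4   7.8  20.5] {'c': (692.6, 6.6), 'size': (80.0, 12.4), 'yaw': 24.8, 'z': 22.3, 'n': 100} reach 691.0
tray [340.4 194.8   5.4] {'c': (337.3, 197.0), 'size': (111.9, 111.0), 'yaw': 70.4, 'z': 19.0, 'n': 306} reach 392.0
cam in tool [  66.82417305    0.30481925 -171.93113446] axes in tool
 [[-0.002 -0.972 -0.236]
 [ 1.    -0.002 -0.   ]
 [-0.    -0.236  0.972]] [[324.57813816   0.         320.06864672]
 [  0.         324.57813816 204.28733674]
 [  0.           0.           1.        ]]
```

```bash
cat > plan.py <<'E'
from h import *
def rot(yaw): return R.from_euler('xyz',[180,0,yaw],degrees=True)
def plan(*wps, maxd=200, maxa=34):
    """print tool-frame call targets through world waypoints (x,y,z,yaw), each call assumed to arrive"""
    o=get_obs(); p=np.array(o['tcp_pos']); q=R.from_euler('xyz',o['eef_rot'],degrees=True)
    print('now',p.round(1),np.round(o['eef_rot'],1),'open',round(o['opening'],1),'F',np.round(o['wrist_force'],1),'t',o['time'])
    for w in wps:
        tp=np.array(w[:3],float); rv=(q.inv()*rot(w[3])).as_rotvec(degrees=True); d=tp-p
        n=int(np.ceil(max(np.linalg.norm(d)/maxd,np.linalg.norm(rv)/maxa,1e-6)))
        for i in range(n):
            print('  lin',(q.inv().apply(d/n)+0).round(1).tolist(),'rot',(rv/n).round(1).tolist()); q=q*R.from_rotvec(rv/n,degrees=True)
        p=tp
E
python3 - <<'E'
from plan import *
f=grab('wrist'); save(f,'w0.png')
plan((540,60,270,40),(526.5,-338.6,180,40.3))
E
```

```text
now [177.7 676.8 213.6] [-180.    -0.   165.3] open 91.3 F [-0.  -0.1  0.6] t 0.2
  lin [-126.8, -126.2, -14.0] rot [-0.0, 0.0, 31.3]
  lin [-173.9, -41.9, -14.1] rot [-0.0, 0.0, 31.3]
  lin [-170.3, 54.6, -14.1] rot [-0.0, 0.0, 31.3]
  lin [-117.1, 135.2, -14.1] rot [-0.0, 0.0, 31.3]
  lin [-88.9, 98.9, 30.0] rot [0.0, 0.0, -0.1]
  lin [-89.0, 98.7, 30.0] rot [0.0, 0.0, -0.1]
  lin [-89.2, 98.6, 30.0] rot [0.0, 0.0, -0.1]
```

View pics/w0.png

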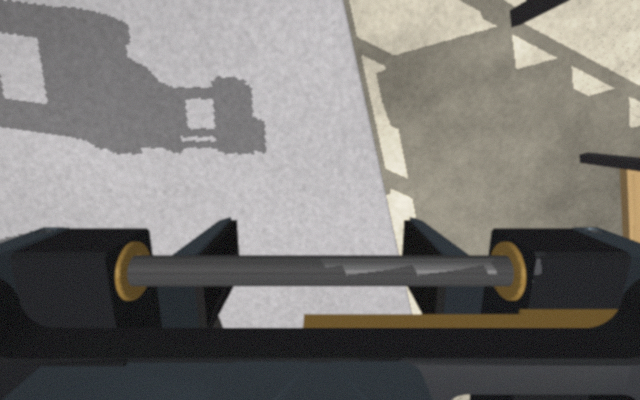

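The wrist view shows bare bench and its edge, with the fingers at rows 220-320 and no extra core plate. Moving on.

>>> arm_command:
  deltas:
    - {"jaw":60,"linear":[-126.8,-126.2,-14],"delta_rot":[0,0,31.3]}
    - {"jaw":60,"linear":[-126.8,-126.2,-14],"delta_rot":[0,0,31.3]}
    - {"jaw":60,"linear":[-126.8,-126.2,-14],"delta_rot":[0,0,31.3]}
    - {"jaw":60,"linear":[-126.8,-126.2,-14],"delta_rot":[0,0,31.3]}
    - {"jaw":60,"linear":[-126.8,-126.2,-14],"delta_rot":[0,0,31.3]}
  grip_force: 40

```text
time: 0.7
tcp_pos: [269.7, 520.0, 227.9]
eef_rot: [-180.0, 0.0, 133.7]
wrist_force: [-0.3, 0.5, -0.1]
opening: 60.2
```

>>> arm_command:
  deltas:
    - {"jaw":60,"linear":[-174,-42,-14],"delta_rot":[0,0,31.3]}
    - {"jaw":60,"linear":[-174,-42,-14],"delta_rot":[0,0,31.3]}
    - {"jaw":60,"linear":[-174,-42,-14],"delta_rot":[0,0,31.3]}
    - {"jaw":60,"linear":[-174,-42,-14],"delta_rot":[0,0,31.3]}
    - {"jaw":60,"linear":[-174,-42,-14],"delta_rot":[0,0,31.3]}

```text
time: 1.2
tcp_pos: [360.8, 363.3, 242.4]
eef_rot: [180.0, 0.1, 102.1]
wrist_force: [-0.9, -0.5, -0.0]
opening: 59.9
```

>>> arm_command:
  deltas:
    - {"jaw":60,"linear":[-170,54.6,-14],"delta_rot":[0,0,31.3]}
    - {"jaw":60,"linear":[-170,54.6,-14],"delta_rot":[0,0,31.3]}
    - {"jaw":60,"linear":[-170,54.6,-14],"delta_rot":[0,0,31.3]}
    - {"jaw":60,"linear":[-170,54.6,-14],"delta_rot":[0,0,31.3]}
    - {"jaw":60,"linear":[-170,54.6,-14],"delta_rot":[0,0,31.3]}

```text
time: 1.7
tcp_pos: [451.4, 207.2, 257.0]
eef_rot: [179.9, 0.0, 70.6]
wrist_force: [0.3, -0.5, -0.2]
opening: 59.7
```

>>> arm_command:
  deltas:
    - {"jaw":60,"linear":[-117,135,-14],"delta_rot":[0,0,31.3]}
    - {"jaw":60,"linear":[-117,135,-14],"delta_rot":[0,0,31.3]}
    - {"jaw":60,"linear":[-117,135,-14],"delta_rot":[0,0,31.3]}
    - {"jaw":60,"linear":[-117,135,-14],"delta_rot":[0,0,31.3]}
    - {"jaw":60,"linear":[-117,135,-14],"delta_rot":[0,0,31.3]}

```text
time: 2.2
tcp_pos: [541.6, 50.8, 271.4]
eef_rot: [179.9, -0.1, 39.1]
wrist_force: [-0.9, 0.1, -0.0]
opening: 59.8
```

```bash
python3 - <<'E'
from plan import *
plan((450,-183,200,28.7),(461.5,-393,190,40.3))
E
```

```text
now [541.6  50.8 271.4] [ 1.799e+02 -1.000e-01  3.910e+01] open 59.8 F [-0.9  0.1 -0. ] t 2.2
  lin [-109.4, 61.7, 35.7] rot [0.0, -0.0, 5.2]
  lin [-103.3, 71.4, 35.7] rot [0.0, -0.0, 5.2]
  lin [-45.4, 94.9, 5.0] rot [-0.0, 0.0, -5.8]
  lin [-54.7, 89.8, 5.0] rot [-0.0, 0.0, -5.8]
```

>>> arm_command:
  deltas:
    - {"jaw":60,"linear":[-109.4,61.7,35.7],"delta_rot":[0,0,5.2]}
    - {"jaw":60,"linear":[-109.4,61.7,35.7],"delta_rot":[0,0,5.2]}
    - {"jaw":60,"linear":[-109.4,61.7,35.7],"delta_rot":[0,0,5.2]}
    - {"jaw":60,"linear":[-109.4,61.7,35.7],"delta_rot":[0,0,5.2]}

```text
time: 2.6
tcp_pos: [494.1, -66.5, 234.2]
eef_rot: [180.0, 0.0, 34.1]
wrist_force: [0.3, 0.6, 0.3]
opening: 59.5
```

>>> arm_command:
  deltas:
    - {"jaw":60,"linear":[-103.3,71.4,35.7],"delta_rot":[0,0,5.2]}
    - {"jaw":60,"linear":[-103.3,71.4,35.7],"delta_rot":[0,0,5.2]}
    - {"jaw":60,"linear":[-103.3,71.4,35.7],"delta_rot":[0,0,5.2]}
    - {"jaw":60,"linear":[-103.3,71.4,35.7],"delta_rot":[0,0,5.2]}
    - {"jaw":60,"linear":[-103.3,71.4,35.7],"delta_rot":[0,0,5.2]}

```text
time: 3.1
tcp_pos: [449.2, -182.4, 198.6]
eef_rot: [-180.0, 0.0, 29.0]
wrist_force: [0.3, 0.4, 1.2]
opening: 60.4
```

```bash
python3 - <<'E'
from plan import *; from m import rect
f=grab('wrist'); save(f,'w1.png'); P=cloud(f); np.savez('w1.npz',P=P,img=f['image'])
for r in (75,80): print('clamp',rect(P,12,22,(524.9,-141.8),r))
plan((461.5,-393,190,40.3))
E
```

```text
clamp {'c': (527.4, -142.3), 'size': (130.3, 60.2), 'yaw': -61.6, 'z': 17.4, 'n': 7450}
clamp {'c': (527.4, -142.3), 'size': (130.3, 60.2), 'yaw': -61.6, 'z': 17.4, 'n': 7450}
now [ 449.5 -182.2  198.8] [180.  -0.  29.] open 59.7 F [ 0.2 -0.6  0.1] t 3.15
  lin [-45.9, 95.1, 4.4] rot [0.0, -0.0, -5.6]
  lin [-55.0, 90.1, 4.4] rot [0.0, -0.0, -5.6]
```

View pics/w1.png

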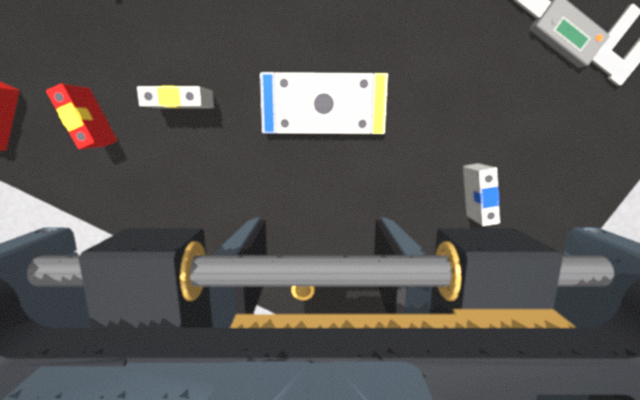

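Clamp plate at cols 260-388, rows 72-134, blue edge on the left; blue rail at (482,195).

>>> arm_command:
  deltas:
    - {"jaw":60,"linear":[-45.9,95.1,4.4],"delta_rot":[0,0,-5.6]}
    - {"jaw":60,"linear":[-45.9,95.1,4.4],"delta_rot":[0,0,-5.6]}
    - {"jaw":60,"linear":[-45.9,95.1,4.4],"delta_rot":[0,0,-5.6]}
    - {"jaw":60,"linear":[-45.9,95.1,4.4],"delta_rot":[0,0,-5.6]}

```text
time: 3.55
tcp_pos: [456.4, -287.1, 194.6]
eef_rot: [180.0, -0.0, 34.6]
wrist_force: [-0.9, 0.0, 0.0]
opening: 60.0
```

>>> arm_command:
  deltas:
    - {"jaw":60,"linear":[-55,90,4.4],"delta_rot":[0,0,-5.6]}
    - {"jaw":60,"linear":[-55,90,4.4],"delta_rot":[0,0,-5.6]}
    - {"jaw":60,"linear":[-55,90,4.4],"delta_rot":[0,0,-5.6]}
    - {"jaw":60,"linear":[-55,90,4.4],"delta_rot":[0,0,-5.6]}
    - {"jaw":60,"linear":[-55,90,4.4],"delta_rot":[0,0,-5.6]}

```text
time: 4.05
tcp_pos: [462.6, -390.3, 190.1]
eef_rot: [-180.0, -0.0, 40.3]
wrist_force: [-0.4, 0.7, -0.4]
opening: 60.0
```

```bash
python3 - <<'E'
from plan import *; from m import rect
f=grab('wrist'); save(f,'w2.png'); P=cloud(f)
b=rect(P,33,48,(526.5,-338.6),42); print(b)
print('fine',rect(P,38,44,(526.5,-338.6),42))
x,y=b['c']; plan((x,y,90,b['yaw']),(x,y,8,b['yaw']))
E
```

```text
{'c': (528.2, -338.9), 'size': (60.1, 18.2), 'yaw': 39.2, 'z': 41.4, 'n': 1228}
fine {'c': (528.2, -338.9), 'size': (60.1, 18.2), 'yaw': 39.2, 'z': 41.4, 'n': 1228}
now [ 462.6 -390.3  190.2] [-180.    -0.    40.3] open 59.8 F [ 0.9  0.  -0.4] t 4.1
  lin [83.3, 3.3, 100.2] rot [-0.0, -0.0, 1.1]
  lin [0.0, -0.0, 82.0] rot [-0.0, 0.0, 0.0]
```

>>> arm_command:
  deltas:
    - {"jaw":50,"linear":[83.3,3.3,100.2],"delta_rot":[0,0,1.1]}
    - {"jaw":50,"linear":[83.3,3.3,100.2],"delta_rot":[0,0,1.1]}
    - {"jaw":50,"linear":[83.3,3.3,100.2],"delta_rot":[0,0,1.1]}
    - {"jaw":50,"linear":[83.3,3.3,100.2],"delta_rot":[0,0,1.1]}
    - {"jaw":50,"linear":[83.3,3.3,100.2],"delta_rot":[0,0,1.1]}

```text
time: 4.6
tcp_pos: [528.2, -337.7, 90.3]
eef_rot: [-179.9, -0.0, 39.3]
wrist_force: [-0.1, -0.5, 0.7]
opening: 50.3
```

>>> arm_command:
  deltas:
    - {"jaw":50,"linear":[0,0,25]}
    - {"jaw":50,"linear":[0,0,50]}
    - {"jaw":50,"linear":[0,0,75]}
    - {"jaw":50,"linear":[0,0,82]}
    - {"jaw":50,"linear":[0,0,82]}

```text
invalid input at $.deltas[0]: expected keys jaw, linear, delta_rot
```

>>> arm_command:
  deltas:
    - {"jaw":25,"linear":[0,0,0]}
    - {"jaw":25,"linear":[0,0,0]}
    - {"jaw":10,"linear":[0,0,0]}
    - {"jaw":10,"linear":[0,0,0]}
    - {"jaw":10,"linear":[0,0,0]}
  grip_force: 30

```text
invalid input at $.deltas[0]: expected keys jaw, linear, delta_rot
```

>>> arm_command:
  deltas:
    - {"jaw":50,"linear":[0,1,25],"delta_rot":[0,0,0]}
    - {"jaw":50,"linear":[0,1,50],"delta_rot":[0,0,0]}
    - {"jaw":50,"linear":[0,1,75],"delta_rot":[0,0,0]}
    - {"jaw":50,"linear":[0,1,82],"delta_rot":[0,0,0]}
    - {"jaw":50,"linear":[0,1,82],"delta_rot":[0,0,0]}

```text
time: 5.1
tcp_pos: [528.5, -338.6, 8.9]
eef_rot: [-179.9, -0.0, 39.3]
wrist_force: [0.8, 0.0, 0.5]
opening: 50.0
```

>>> arm_command:
  deltas:
    - {"jaw":25,"linear":[0,0,0],"delta_rot":[0,0,0]}
    - {"jaw":25,"linear":[0,0,0],"delta_rot":[0,0,0]}
    - {"jaw":10,"linear":[0,0,0],"delta_rot":[0,0,0]}
    - {"jaw":10,"linear":[0,0,0],"delta_rot":[0,0,0]}
    - {"jaw":10,"linear":[0,0,0],"delta_rot":[0,0,0]}
  grip_force: 30

```text
time: 5.6
tcp_pos: [528.7, -338.8, 9.4]
eef_rot: [-180.0, -0.0, 39.3]
wrist_force: [-0.6, 0.8, 6.8]
opening: 17.6
```

>>> arm_command:
  deltas:
    - {"jaw":10,"linear":[0,0,0],"delta_rot":[0,0,0]}
    - {"jaw":10,"linear":[0,0,-10],"delta_rot":[0,0,0]}
    - {"jaw":10,"linear":[0,0,-40],"delta_rot":[0,0,0]}
    - {"jaw":10,"linear":[0,0,-80],"delta_rot":[0,0,0]}
    - {"jaw":10,"linear":[0,0,-80],"delta_rot":[0,0,0]}

```text
time: 6.1
tcp_pos: [531.2, -340.5, 94.6]
eef_rot: [179.7, -0.1, 39.3]
wrist_force: [0.0, -0.7, -2.3]
opening: 17.8
```

```bash
python3 - <<'E'
from plan import *
f=grab('wrist'); save(f,'w3.png')
c=np.array([527.4,-142.3]); ph=np.radians(118.4); t=c+41*np.array([np.cos(ph),np.sin(ph)]); print(t)
plan((*t,90,28.4),(*t,26,28.4))
E
```

```text
[ 507.89940743 -106.23440851]
now [ 530.1 -339.7   92.2] [ 1.798e+02 -1.000e-01  3.930e+01] open 17.7 F [ 0.5  0.5 -3.5] t 6.15
  lin [65.4, -97.3, 0.8] rot [0.1, -0.0, 5.5]
  lin [55.8, -103.1, 0.9] rot [0.1, -0.0, 5.5]
  lin [0.0, -0.0, 64.0] rot [-0.0, 0.0, -0.0]
```

View pics/w3.png

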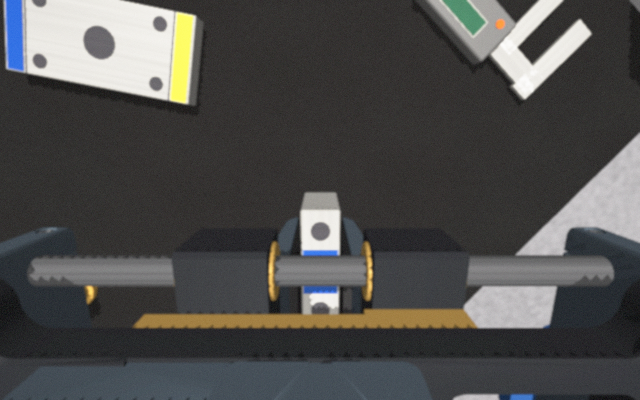

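The blue rail is held upright between the pads (cols 301-340, rows 192-315). Checking where its front end sits in the tool frame.

```bash
cat >> plan.py <<'E'
def held(f,ylim,zlo,zhi):
    """points of the held part in tool coords"""
    o=get_obs(); T=R.from_euler('xyz',o['eef_rot'],degrees=True)
    Q=T.inv().apply(cloud(f).reshape(-1,3)-o['tcp_pos']); 
    return Q[(abs(Q[:,1])<ylim)&(Q[:,2]>zlo)&(Q[:,2]<zhi)]
E
python3 - <<'E'
from plan import *
f=grab('wrist'); q=held(f,14,-60,20); q=q[(q[:,0]>0)&(q[:,0]<60)]
for lo in range(-44,12,4):
    s=q[(q[:,2]>=lo)&(q[:,2]<lo+4)]
    if len(s): print(lo,len(s),'x',s[:,0].min().round(1),s[:,0].max().round(1),'y',s[:,1].min().round(1),s[:,1].max().round(1))
E
```

```text
-44 100 x 11.8 18.3 y -14.0 14.0
-40 87 x 13.0 18.2 y -13.9 14.0
-36 1868 x 8.5 30.1 y -13.9 14.0
-32 155 x 10.6 30.2 y -14.0 13.9
-28 127 x 15.9 30.3 y -13.9 13.9
-24 116 x 15.8 30.2 y -14.0 13.6
-20 111 x 15.7 30.3 y -13.9 13.9
-16 89 x 16.1 30.2 y -13.9 13.8
-12 89 x 15.8 30.2 y -13.8 14.0
-8 87 x 16.0 30.2 y -13.7 13.8
-4 50 x 15.8 30.2 y -11.7 13.4
0 49 x 29.7 30.2 y -7.9 9.2
4 9 x 29.6 29.8 y -8.1 8.8
```

>>> arm_command:
  deltas:
    - {"jaw":10,"linear":[33,-48,0],"delta_rot":[0,0,2.7]}
    - {"jaw":10,"linear":[65.4,-97.3,0.8],"delta_rot":[0,0,5.5]}
    - {"jaw":10,"linear":[65.4,-97.3,0.8],"delta_rot":[0.1,0,5.5]}
    - {"jaw":10,"linear":[65.4,-97.3,0.8],"delta_rot":[0.1,0,5.5]}
    - {"jaw":10,"linear":[65.4,-97.3,0.8],"delta_rot":[0.1,0,5.5]}

```text
time: 6.7
tcp_pos: [517.8, -222.2, 88.7]
eef_rot: [-179.9, 0.0, 33.9]
wrist_force: [-0.4, 0.4, -4.0]
opening: 17.6
```

>>> arm_command:
  deltas:
    - {"jaw":10,"linear":[28,-52,0.9],"delta_rot":[0,0,2.7]}
    - {"jaw":10,"linear":[55.8,-103.1,0.9],"delta_rot":[0,0,5.5]}
    - {"jaw":10,"linear":[55.8,-103.1,0.9],"delta_rot":[0.1,0,5.5]}
    - {"jaw":10,"linear":[55.8,-103.1,0.9],"delta_rot":[0.1,0,5.5]}
    - {"jaw":10,"linear":[55.8,-103.1,0.9],"delta_rot":[0.1,0,5.5]}

```text
time: 7.2
tcp_pos: [507.0, -106.2, 87.9]
eef_rot: [-179.8, 0.0, 28.4]
wrist_force: [0.3, -1.5, -3.7]
opening: 17.5
```

```bash
python3 - <<'E'
from plan import *
plan((507.7,-105.9,32,28.4),(507.7,-105.9,25.6,28.4))
E
```

```text
now [ 507.  -106.2   87.9] [-179.8    0.    28.4] open 17.5 F [ 0.3 -1.5 -3.7] t 7.2
  lin [0.7, 0.3, 55.9] rot [-0.2, 0.0, -0.0]
  lin [0.0, -0.0, 6.4] rot [-0.0, 0.0, -0.0]
```

>>> arm_command:
  deltas:
    - {"jaw":10,"linear":[0.6,0.2,25],"delta_rot":[-0.1,0,0]}
    - {"jaw":10,"linear":[0.6,0.2,45],"delta_rot":[-0.1,0,0]}
    - {"jaw":10,"linear":[0.6,0.2,55],"delta_rot":[-0.1,0,0]}
    - {"jaw":10,"linear":[0.6,0.2,55.9],"delta_rot":[-0.1,0,0]}
    - {"jaw":10,"linear":[0.6,0.2,55.9],"delta_rot":[-0.1,0,0]}

```text
time: 7.7
tcp_pos: [507.9, -106.5, 32.2]
eef_rot: [-179.9, 0.0, 28.4]
wrist_force: [0.5, 0.3, -3.5]
opening: 18.0
```

```bash
python3 - <<'E'
from plan import *
plan((507.7,-105.9,25.4,28.4))
E
```

```text
now [ 507.9 -106.5   32.2] [-179.9    0.    28.4] open 18.0 F [ 0.5  0.3 -3.5] t 7.7
  lin [0.2, -0.6, 6.8] rot [-0.1, 0.0, -0.0]
```

>>> arm_command:
  deltas:
    - {"jaw":10,"linear":[0.1,-0.4,3],"delta_rot":[-0.1,0,0]}
    - {"jaw":10,"linear":[0.1,-0.4,5.5],"delta_rot":[-0.1,0,0]}
    - {"jaw":10,"linear":[0.1,-0.4,6.6],"delta_rot":[-0.1,0,0]}
    - {"jaw":10,"linear":[0.1,-0.4,6.8],"delta_rot":[-0.1,0,0]}
    - {"jaw":10,"linear":[0.1,-0.4,6.8],"delta_rot":[-0.1,0,0]}

```text
time: 8.2
tcp_pos: [507.8, -106.1, 25.5]
eef_rot: [180.0, 0.0, 28.4]
wrist_force: [0.0, 0.3, -3.9]
opening: 18.1
```

>>> arm_command:
  deltas:
    - {"jaw":10,"linear":[0,0,0.5],"delta_rot":[0,0,0]}
    - {"jaw":10,"linear":[0,0,0.5],"delta_rot":[0,0,0]}
    - {"jaw":10,"linear":[0,0,0.8],"delta_rot":[0,0,0]}
    - {"jaw":10,"linear":[0,0,0.8],"delta_rot":[0,0,0]}

```text
time: 8.6
tcp_pos: [507.9, -106.1, 25.4]
eef_rot: [180.0, 0.0, 28.4]
wrist_force: [-5.5, 1.0, 12.9]
opening: 17.5
```

>>> arm_command:
  deltas:
    - {"jaw":22,"linear":[0,0,0],"delta_rot":[0,0,0]}
    - {"jaw":26,"linear":[0,0,0],"delta_rot":[0,0,0]}
    - {"jaw":34,"linear":[0,0,0],"delta_rot":[0,0,0]}
    - {"jaw":34,"linear":[0,0,0],"delta_rot":[0,0,0]}

```text
time: 9.0
tcp_pos: [508.0, -106.1, 25.4]
eef_rot: [180.0, 0.0, 28.4]
wrist_force: [1.0, 0.6, -0.2]
opening: 34.0
```

>>> arm_command:
  deltas:
    - {"jaw":34,"linear":[0,0,-30],"delta_rot":[0,0,0]}
    - {"jaw":34,"linear":[0,0,-70],"delta_rot":[0,0,0]}
    - {"jaw":50,"linear":[0,0,-120],"delta_rot":[0,0,0]}
    - {"jaw":50,"linear":[0,0,-150],"delta_rot":[0,0,0]}
    - {"jaw":50,"linear":[0,0,-150],"delta_rot":[0,0,0]}

```text
time: 9.5
tcp_pos: [510.3, -106.6, 179.6]
eef_rot: [179.7, -0.3, 28.4]
wrist_force: [0.1, 0.2, -0.2]
opening: 49.6
```

```bash
python3 - <<'E'
from plan import *
# view pose: see clamp + yellow rail (approx 457.8,-8.4, yaw -60.3 -> tool yaw 119.7)
c=np.array([527.4,-142.3]); a=np.radians(28.4); v=c-85*np.array([np.cos(a),np.sin(a)])
plan((*v,200,28.4))
E
```

```text
now [ 510.3 -106.6  179.6] [179.7  -0.3  28.4] open 49.6 F [ 0.1  0.2 -0.2] t 9.5
  lin [-86.8, 39.7, -20.6] rot [0.3, -0.3, -0.0]
```

>>> arm_command:
  deltas:
    - {"jaw":50,"linear":[-86.8,39.7,-20.6],"delta_rot":[0.3,-0.3,0]}
    - {"jaw":50,"linear":[-86.8,39.7,-20.6],"delta_rot":[0.3,-0.3,0]}
    - {"jaw":50,"linear":[-86.8,39.7,-20.6],"delta_rot":[0.3,-0.3,0]}
    - {"jaw":50,"linear":[-86.8,39.7,-20.6],"delta_rot":[0.3,-0.3,0]}

```text
time: 9.9
tcp_pos: [452.2, -183.2, 199.5]
eef_rot: [-180.0, 0.0, 28.3]
wrist_force: [0.9, 0.2, -0.7]
opening: 50.1
```

```bash
python3 - <<'E'
from plan import *; from m import rect
f=grab('wrist'); save(f,'w4.png'); P=cloud(f)
c=np.array([527.4,-142.3]); ph=np.radians(118.4); ex=np.array([np.cos(ph),np.sin(ph)]); ey=np.array([-ex[1],ex[0]])
Q=P.reshape(-1,3); Q=Q[np.isfinite(Q[:,2])]; L=np.c_[(Q[:,:2]-c)@ex,(Q[:,:2]-c)@ey,Q[:,2]]
def box(n,m): s=L[m].astype(np.float32); r=cv2.minAreaRect(s[:,:2].copy()); print(n,np.round(r[0],1),np.round(r[1],1),round(r[2],1),'z',np.median(s[:,2]).round(1),'n',len(s))
near=(abs(L[:,0])<80)&(abs(L[:,1])<45)
box('clamp top',near&(L[:,2]>13)&(L[:,2]<21)); box('rail top',near&(L[:,2]>50)&(L[:,2]<64))
print('yellow',rect(P,33,48,(457.8,-8.4),42))
E
```

```text
clamp top [0.  0.1] [130.5  59.9] 0.3 z 17.4 n 5990
rail top [41.6  0.7] [18.6 59.8] 0.2 z 57.5 n 1355
yellow {'c': (460.0, -8.8), 'size': (60.9, 18.0), 'yaw': -61.4, 'z': 41.6, 'n': 1268}
```

View pics/w4.png

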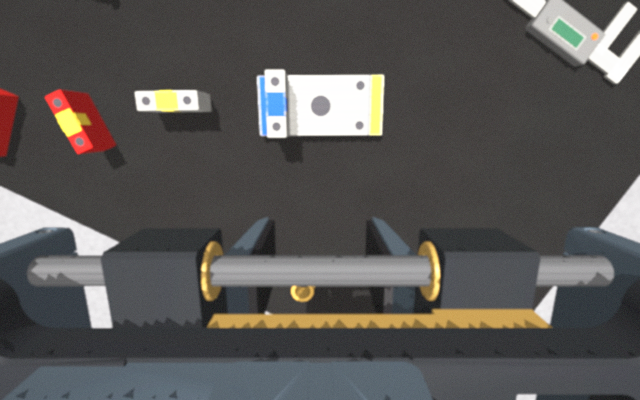

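The picture shows the blue rail on the plate's blue end (cols 265-287), over its holes; measured (41.6, 0.7) in the plate frame, 0.2° off. The yellow rail is at (173,100).

>>> arm_command:
  deltas:
    - {"jaw":50,"linear":[30.2,-21.5,3],"delta_rot":[0,0,-30]}
    - {"jaw":50,"linear":[30.2,-21.5,3],"delta_rot":[0,0,-30]}
    - {"jaw":50,"linear":[30.2,-21.5,3],"delta_rot":[0,0,-30]}
    - {"jaw":50,"linear":[30.2,-21.5,3],"delta_rot":[0,0,-30]}

```text
time: 10.35
tcp_pos: [469.2, -147.9, 195.3]
eef_rot: [-179.9, 0.0, 58.8]
wrist_force: [-0.6, 0.8, 0.3]
opening: 50.3
```

>>> arm_command:
  deltas:
    - {"jaw":50,"linear":[36.9,-3.5,3],"delta_rot":[0,0,-30]}
    - {"jaw":50,"linear":[36.9,-3.5,3],"delta_rot":[0,0,-30]}
    - {"jaw":50,"linear":[36.9,-3.5,3],"delta_rot":[0,0,-30]}
    - {"jaw":50,"linear":[36.9,-3.5,3],"delta_rot":[0,0,-30]}

```text
time: 10.75
tcp_pos: [485.6, -113.0, 191.3]
eef_rot: [-179.8, -0.1, 89.2]
wrist_force: [0.4, 0.2, -0.1]
opening: 50.0
```

>>> arm_command:
  deltas:
    - {"jaw":50,"linear":[33.7,15.5,3],"delta_rot":[0,0,-30.3]}
    - {"jaw":50,"linear":[33.7,15.5,3],"delta_rot":[0,0,-30.3]}
    - {"jaw":50,"linear":[33.7,15.5,3],"delta_rot":[0,0,-30.3]}
    - {"jaw":50,"linear":[33.7,15.5,3],"delta_rot":[0,0,-30.3]}
    - {"jaw":50,"linear":[33.7,15.5,3],"delta_rot":[0,0,-30.3]}

```text
time: 11.25
tcp_pos: [501.6, -78.3, 187.4]
eef_rot: [-179.8, -0.2, 119.7]
wrist_force: [0.4, 0.0, 0.3]
opening: 49.7
```

```bash
python3 - <<'E'
from plan import *; from m import rect
f=grab('wrist'); P=cloud(f)
b=rect(P,33,48,(459,-8.4),42); print(b)
x,y=b['c']; w=b['yaw']+180; plan((x,y,90,w),(x,y,8,w))
E
```

```text
{'c': (459.9, -8.0), 'size': (59.4, 18.2), 'yaw': -60.5, 'z': 41.5, 'n': 1252}
now [501.5 -78.5 187.6] [-179.8   -0.2  119.5] open 50.0 F [ 0.2 -0.3 -1.1] t 11.3
  lin [81.5, -1.2, 97.9] rot [-0.2, -0.2, -0.0]
  lin [-0.0, -0.0, 82.0] rot [0.0, -0.0, 0.0]
```

>>> arm_command:
  deltas:
    - {"jaw":44,"linear":[40,-0.6,50],"delta_rot":[-0.2,-0.2,0]}
    - {"jaw":44,"linear":[75,-1.2,90],"delta_rot":[-0.2,-0.2,0]}
    - {"jaw":44,"linear":[81.5,-1.2,97.9],"delta_rot":[-0.2,-0.2,0]}
    - {"jaw":44,"linear":[81.5,-1.2,97.9],"delta_rot":[-0.2,-0.2,0]}
    - {"jaw":44,"linear":[81.5,-1.2,97.9],"delta_rot":[-0.2,-0.2,0]}

```text
time: 11.8
tcp_pos: [460.3, -7.7, 90.1]
eef_rot: [-180.0, -0.0, 119.5]
wrist_force: [0.7, -0.3, 0.6]
opening: 44.2
```

>>> arm_command:
  deltas:
    - {"jaw":44,"linear":[0,0,25],"delta_rot":[0,0,0]}
    - {"jaw":44,"linear":[0,0,50],"delta_rot":[0,0,0]}
    - {"jaw":44,"linear":[0,0,75],"delta_rot":[0,0,0]}
    - {"jaw":44,"linear":[0,0,81.5],"delta_rot":[0,0,0]}
    - {"jaw":44,"linear":[0,0,81.5],"delta_rot":[0,0,0]}

```text
time: 12.3
tcp_pos: [461.0, -8.2, 9.0]
eef_rot: [-180.0, -0.0, 119.4]
wrist_force: [-0.3, -0.4, 0.2]
opening: 43.9
```

>>> arm_command:
  deltas:
    - {"jaw":25,"linear":[0,0,0],"delta_rot":[0,0,0]}
    - {"jaw":25,"linear":[0,0,0],"delta_rot":[0,0,0]}
    - {"jaw":10,"linear":[0,0,0],"delta_rot":[0,0,0]}
    - {"jaw":10,"linear":[0,0,0],"delta_rot":[0,0,0]}
    - {"jaw":10,"linear":[0,0,0],"delta_rot":[0,0,0]}

```text
time: 12.8
tcp_pos: [461.4, -8.2, 9.6]
eef_rot: [180.0, -0.0, 119.4]
wrist_force: [-2.5, -1.6, 11.1]
opening: 17.7
```

>>> arm_command:
  deltas:
    - {"jaw":10,"linear":[0,0,0],"delta_rot":[0,0,0]}
    - {"jaw":10,"linear":[0,0,-10],"delta_rot":[0,0,0]}
    - {"jaw":10,"linear":[0,0,-50],"delta_rot":[0,0,0]}
    - {"jaw":10,"linear":[0,0,-95],"delta_rot":[0,0,0]}
    - {"jaw":10,"linear":[0,0,-95],"delta_rot":[0,0,0]}

```text
time: 13.3
tcp_pos: [464.4, -8.4, 109.9]
eef_rot: [179.6, 0.2, 119.4]
wrist_force: [1.0, 0.8, -4.1]
opening: 17.9
```

```bash
python3 - <<'E'
from plan import *
f=grab('wrist'); q=held(f,14,0,8); q=q[(q[:,0]>20)&(q[:,0]<60)]
print('front end x',np.percentile(q[:,0],[50,98]).round(1),'y',q[:,1].min().round(1),q[:,1].max().round(1))
ph=np.radians(118.6); t=np.array([527.3,-142.1])-41*np.array([np.cos(ph),np.sin(ph)])
plan((500,-60,110,90),(*t,100,28.6))
E
```

```text
front end x [30.  30.3] y -7.5 9.8
now [463.1  -8.3 107.4] [179.7   0.2 119.4] open 17.9 F [-0.3  0.8 -4. ] t 13.35
  lin [-63.1, 6.8, -2.4] rot [0.3, 0.1, 29.4]
  lin [-59.0, 23.5, 5.0] rot [0.0, -0.0, 30.7]
  lin [-38.8, 50.3, 5.0] rot [0.0, -0.0, 30.7]
```

>>> arm_command:
  deltas:
    - {"jaw":10,"linear":[-63.1,6.8,-2.4],"delta_rot":[0.3,0.1,29.4]}
    - {"jaw":10,"linear":[-63.1,6.8,-2.4],"delta_rot":[0.3,0.1,29.4]}
    - {"jaw":10,"linear":[-63.1,6.8,-2.4],"delta_rot":[0.3,0.1,29.4]}
    - {"jaw":10,"linear":[-63.1,6.8,-2.4],"delta_rot":[0.3,0.1,29.4]}

```text
time: 13.75
tcp_pos: [499.2, -60.3, 108.6]
eef_rot: [-179.9, -0.0, 89.6]
wrist_force: [-0.8, 0.6, -3.9]
opening: 17.6
```

>>> arm_command:
  deltas:
    - {"jaw":10,"linear":[-59,23.5,5],"delta_rot":[0,0,30.7]}
    - {"jaw":10,"linear":[-59,23.5,5],"delta_rot":[0,0,30.7]}
    - {"jaw":10,"linear":[-59,23.5,5],"delta_rot":[0,0,30.7]}
    - {"jaw":10,"linear":[-59,23.5,5],"delta_rot":[0,0,30.7]}

```text
time: 14.15
tcp_pos: [521.2, -119.7, 101.8]
eef_rot: [-179.7, 0.1, 58.5]
wrist_force: [-0.0, 0.1, -3.5]
opening: 18.2
```

>>> arm_command:
  deltas:
    - {"jaw":10,"linear":[-38.8,50.3,5],"delta_rot":[0,0,30.7]}
    - {"jaw":10,"linear":[-38.8,50.3,5],"delta_rot":[0,0,30.7]}
    - {"jaw":10,"linear":[-38.8,50.3,5],"delta_rot":[0,0,30.7]}
    - {"jaw":10,"linear":[-38.8,50.3,5],"delta_rot":[0,0,30.7]}
    - {"jaw":10,"linear":[-38.8,50.3,5],"delta_rot":[0,0,30.7]}

```text
time: 14.65
tcp_pos: [542.8, -178.8, 95.0]
eef_rot: [-179.7, 0.3, 27.7]
wrist_force: [0.3, -0.2, -2.8]
opening: 17.8
```

```bash
python3 - <<'E'
from plan import *
plan((546.8,-178.1,33,28.6))
E
```

```text
now [ 542.8 -178.8   95. ] [-179.7    0.3   27.7] open 17.8 F [ 0.3 -0.2 -2.8] t 14.65
  lin [4.1, 1.6, 62.0] rot [-0.3, 0.3, -0.9]
```

>>> arm_command:
  deltas:
    - {"jaw":10,"linear":[4.1,1.4,20],"delta_rot":[-0.3,0.3,-0.9]}
    - {"jaw":10,"linear":[4.1,1.4,45],"delta_rot":[-0.3,0.3,-0.9]}
    - {"jaw":10,"linear":[4.1,1.4,60],"delta_rot":[-0.3,0.3,-0.9]}
    - {"jaw":10,"linear":[4.1,1.4,62],"delta_rot":[-0.3,0.3,-0.9]}
    - {"jaw":10,"linear":[4.1,1.4,62],"delta_rot":[-0.3,0.3,-0.9]}

```text
time: 15.15
tcp_pos: [546.5, -177.8, 32.8]
eef_rot: [-179.9, 0.0, 28.7]
wrist_force: [0.3, 0.2, -2.7]
opening: 17.9
```

```bash
python3 - <<'E'
from plan import *
plan((546.8,-178.1,25.4,28.6))
E
```

```text
now [ 546.5 -177.8   32.8] [-179.9    0.    28.7] open 17.9 F [ 0.3  0.2 -2.7] t 15.15
  lin [0.1, 0.4, 7.4] rot [-0.1, 0.0, 0.1]
```

>>> arm_command:
  deltas:
    - {"jaw":10,"linear":[0.1,0.4,4],"delta_rot":[-0.1,0,0.1]}
    - {"jaw":10,"linear":[0.1,0.4,6.5],"delta_rot":[-0.1,0,0.1]}
    - {"jaw":10,"linear":[0.1,0.4,7.4],"delta_rot":[-0.1,0,0.1]}
    - {"jaw":10,"linear":[0.1,0.4,7.9],"delta_rot":[-0.1,0,0.1]}
    - {"jaw":10,"linear":[0.1,0.4,7.9],"delta_rot":[-0.1,0,0.1]}

```text
time: 15.65
tcp_pos: [546.9, -178.2, 25.7]
eef_rot: [179.9, 0.0, 28.6]
wrist_force: [-4.8, -0.3, 8.3]
opening: 17.8
```

>>> arm_command:
  deltas:
    - {"jaw":22,"linear":[0,0,0],"delta_rot":[0,0,0]}
    - {"jaw":26,"linear":[0,0,0],"delta_rot":[0,0,0]}
    - {"jaw":34,"linear":[0,0,0],"delta_rot":[0,0,0]}
    - {"jaw":34,"linear":[0,0,0],"delta_rot":[0,0,0]}

```text
time: 16.05
tcp_pos: [547.0, -178.2, 25.7]
eef_rot: [179.9, 0.0, 28.6]
wrist_force: [0.0, 0.4, -0.1]
opening: 33.6
```

>>> arm_command:
  deltas:
    - {"jaw":34,"linear":[0,0,-30],"delta_rot":[0,0,0]}
    - {"jaw":34,"linear":[0,0,-70],"delta_rot":[0,0,0]}
    - {"jaw":60,"linear":[0,0,-120],"delta_rot":[0,0,0]}
    - {"jaw":60,"linear":[0,0,-170],"delta_rot":[0,0,0]}
    - {"jaw":60,"linear":[0,0,-170],"delta_rot":[0,0,0]}

```text
time: 16.55
tcp_pos: [550.2, -179.2, 202.5]
eef_rot: [179.5, -0.4, 28.6]
wrist_force: [0.1, -0.1, 0.0]
opening: 55.0
```

```bash
python3 - <<'E'
from plan import *
# clamp view; then eject view: eject approx (524.5,359) sides; long (60) dir yaw 45.6; tool y along it -> tool yaw 135.6
c=np.array([527.4,-142.3]); a=np.radians(28.6); v=c-85*np.array([np.cos(a),np.sin(a)])
plan((*v,200,28.6))
E
```

```text
now [ 550.2 -179.2  202.5] [179.5  -0.4  28.6] open 55.0 F [ 0.1 -0.1  0. ] t 16.55
  lin [-87.3, -43.3, 1.6] rot [0.5, -0.4, 0.0]
```

>>> arm_command:
  deltas:
    - {"jaw":80,"linear":[-87.3,-43.3,1.6],"delta_rot":[0.5,-0.4,0]}
    - {"jaw":80,"linear":[-87.3,-43.3,1.6],"delta_rot":[0.5,-0.4,0]}
    - {"jaw":80,"linear":[-87.3,-43.3,1.6],"delta_rot":[0.5,-0.4,0]}
    - {"jaw":80,"linear":[-87.3,-43.3,1.6],"delta_rot":[0.5,-0.4,0]}

```text
time: 16.95
tcp_pos: [452.4, -183.2, 200.1]
eef_rot: [180.0, 0.0, 28.6]
wrist_force: [0.2, -0.4, -0.3]
opening: 79.8
```

```bash
cat > chk.py <<'E'
from plan import *
C=np.array([527.3,-142.2]); PHI=118.6
def check(f,bands,c=C,phi=PHI):
    """bands: name,(xlo,xhi),(zlo,zhi) in plate frame -> rect"""
    ph=np.radians(phi); ex=np.array([np.cos(ph),np.sin(ph)]); ey=np.array([-ex[1],ex[0]])
    Q=cloud(f).reshape(-1,3); Q=Q[np.isfinite(Q[:,2])]; L=np.c_[(Q[:,:2]-c)@ex,(Q[:,:2]-c)@ey,Q[:,2]]
    for n,(xl,xh),(zl,zh) in bands:
        m=(L[:,0]>xl)&(L[:,0]<xh)&(abs(L[:,1])<50)&(L[:,2]>zl)&(L[:,2]<zh); s=L[m].astype(np.float32)
        if len(s)<20: print(n,'few'); continue
        r=cv2.minAreaRect(s[:,:2].copy()); print(n,np.round(r[0],1),np.round(r[1],1),round(r[2],1),'z',np.median(s[:,2]).round(1),len(s))
E
python3 - <<'E'
from chk import *
f=grab('wrist'); save(f,'w5.png')
check(f,[('clamp',(-80,80),(13,21)),('blue',(15,70),(50,64)),('yellow',(-70,-15),(50,64))])
plan((480,100,220,90),(585,299.5,195,135.6))
E
```

```text
clamp [-0.1 -0. ] [ 59.5 130.1] 89.9 z 17.4 4661
blue [41.5  0.4] [18.8 60. ] 0.3 z 57.5 1362
yellow [-40.3   0.5] [59.9 18.5] 90.0 z 57.3 1362
now [ 453.3 -183.3  200.2] [180.    0.   28.6] open 79.7 F [ 0.3 -0.  -0.2] t 17.0
  lin [79.5, -118.0, -10.0] rot [0.0, 0.0, -30.7]
  lin [128.6, -60.8, -9.9] rot [0.0, 0.0, -30.7]
  lin [99.8, 52.5, 12.5] rot [0.0, 0.0, -22.8]
  lin [71.6, 87.1, 12.5] rot [0.0, 0.0, -22.8]
```

View pics/w5.png

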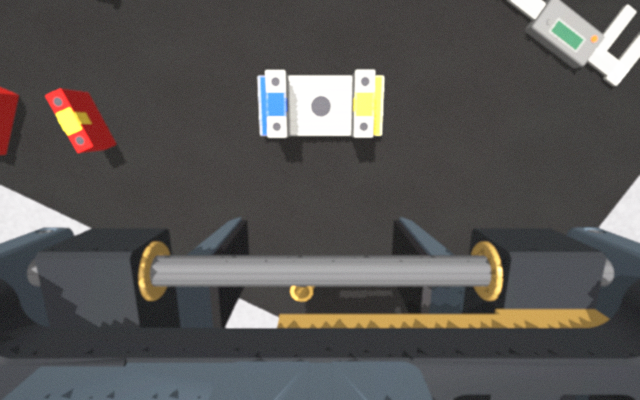

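Both rails stand over their hole rows (cols 265-287 and 354-376): measured (41.5, 0.4) and (−40.3, 0.5), yaw within 0.3°. On to the ejector plate.

>>> arm_command:
  deltas:
    - {"jaw":80,"linear":[79.5,-118,-10],"delta_rot":[0,0,-30.7]}
    - {"jaw":80,"linear":[79.5,-118,-10],"delta_rot":[0,0,-30.7]}
    - {"jaw":80,"linear":[79.5,-118,-10],"delta_rot":[0,0,-30.7]}
    - {"jaw":80,"linear":[79.5,-118,-10],"delta_rot":[0,0,-30.7]}
    - {"jaw":80,"linear":[79.5,-118,-10],"delta_rot":[0,0,-30.7]}

```text
time: 17.5
tcp_pos: [467.6, -40.4, 210.2]
eef_rot: [180.0, 0.0, 59.5]
wrist_force: [1.3, -0.1, -0.2]
opening: 79.8
```

>>> arm_command:
  deltas:
    - {"jaw":80,"linear":[128.6,-60.8,-10],"delta_rot":[0,0,-30.7]}
    - {"jaw":80,"linear":[128.6,-60.8,-10],"delta_rot":[0,0,-30.7]}
    - {"jaw":80,"linear":[128.6,-60.8,-10],"delta_rot":[0,0,-30.7]}
    - {"jaw":80,"linear":[128.6,-60.8,-10],"delta_rot":[0,0,-30.7]}
    - {"jaw":80,"linear":[128.6,-60.8,-10],"delta_rot":[0,0,-30.7]}

```text
time: 18.0
tcp_pos: [481.0, 101.8, 219.9]
eef_rot: [180.0, 0.0, 90.2]
wrist_force: [0.7, -0.0, -0.1]
opening: 79.8
```

>>> arm_command:
  deltas:
    - {"jaw":80,"linear":[99.8,52.5,12.5],"delta_rot":[0,0,-22.8]}
    - {"jaw":80,"linear":[99.8,52.5,12.5],"delta_rot":[0,0,-22.8]}
    - {"jaw":80,"linear":[99.8,52.5,12.5],"delta_rot":[0,0,-22.8]}
    - {"jaw":80,"linear":[99.8,52.5,12.5],"delta_rot":[0,0,-22.8]}

```text
time: 18.4
tcp_pos: [534.2, 202.1, 206.6]
eef_rot: [-179.9, 0.0, 112.9]
wrist_force: [0.3, -0.6, -0.3]
opening: 80.0
```

>>> arm_command:
  deltas:
    - {"jaw":80,"linear":[71.6,87,12.5],"delta_rot":[0,0,-22.8]}
    - {"jaw":80,"linear":[71.6,87,12.5],"delta_rot":[0,0,-22.8]}
    - {"jaw":80,"linear":[71.6,87,12.5],"delta_rot":[0,0,-22.8]}
    - {"jaw":80,"linear":[71.6,87,12.5],"delta_rot":[0,0,-22.8]}
    - {"jaw":80,"linear":[71.6,87,12.5],"delta_rot":[0,0,-22.8]}

```text
time: 18.9
tcp_pos: [586.2, 300.1, 193.7]
eef_rot: [-179.9, -0.0, 135.3]
wrist_force: [0.2, 0.1, -0.8]
opening: 80.0
```

```bash
python3 - <<'E'
from plan import *; from m import rect
f=grab('wrist'); save(f,'w6.png'); P=cloud(f)
b=rect(P,13,26,(524.5,359),48); print(b)
x,y=b['c']; w=b['yaw']+90; plan((x,y,90,w),(x,y,3,w))
E
```

```text
{'c': (524.8, 360.4), 'size': (60.7, 45.4), 'yaw': 45.2, 'z': 19.3, 'n': 2737}
now [586.2 300.  193.9] [-179.9    0.   135.3] open 80.2 F [-1.  -0.  -0.1] t 18.95
  lin [86.1, -0.1, 103.9] rot [-0.1, 0.0, 0.1]
  lin [0.0, -0.0, 87.0] rot [0.0, 0.0, 0.0]
```

View pics/w6.png

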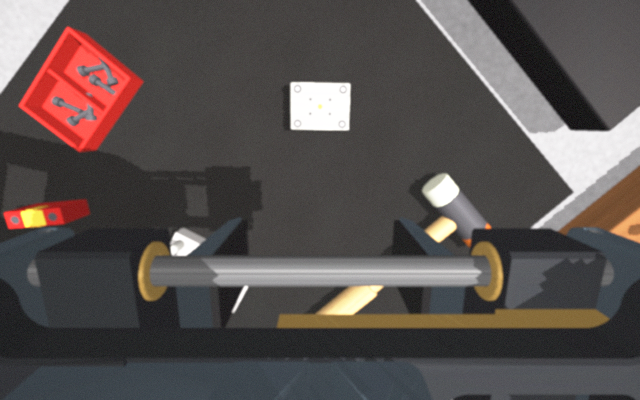

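>>> arm_command:
  deltas:
    - {"jaw":80,"linear":[43,0,52],"delta_rot":[-0.1,0,0.1]}
    - {"jaw":80,"linear":[75,0,90],"delta_rot":[-0.1,0,0.1]}
    - {"jaw":80,"linear":[86,0,104],"delta_rot":[-0.1,0,0.1]}
    - {"jaw":80,"linear":[86,0,104],"delta_rot":[-0.1,0,0.1]}
    - {"jaw":80,"linear":[86,0,104],"delta_rot":[-0.1,0,0.1]}

```text
time: 19.45
tcp_pos: [525.1, 359.4, 90.5]
eef_rot: [-180.0, 0.0, 135.1]
wrist_force: [-0.3, -0.0, -0.2]
opening: 80.2
```

>>> arm_command:
  deltas:
    - {"jaw":80,"linear":[0,0,30],"delta_rot":[0,0,0]}
    - {"jaw":80,"linear":[0,0,60],"delta_rot":[0,0,0]}
    - {"jaw":80,"linear":[0,0,80],"delta_rot":[0,0,0]}
    - {"jaw":80,"linear":[0,0,85.5],"delta_rot":[0,0,0]}
    - {"jaw":80,"linear":[0,0,85.5],"delta_rot":[0,0,0]}

```text
time: 19.95
tcp_pos: [526.2, 358.8, 6.0]
eef_rot: [180.0, 0.0, 135.0]
wrist_force: [0.1, -0.5, 0.1]
opening: 79.9
```

>>> arm_command:
  deltas:
    - {"jaw":66,"linear":[0,0,0],"delta_rot":[0,0,0]}
    - {"jaw":66,"linear":[0,0,0],"delta_rot":[0,0,0]}
    - {"jaw":52,"linear":[0,0,0],"delta_rot":[0,0,0]}
    - {"jaw":52,"linear":[0,0,0],"delta_rot":[0,0,0]}
    - {"jaw":52,"linear":[0,0,0],"delta_rot":[0,0,0]}

```text
time: 20.45
tcp_pos: [526.7, 359.0, 7.0]
eef_rot: [179.9, 0.0, 135.0]
wrist_force: [-1.1, -3.3, 10.0]
opening: 59.4
```

>>> arm_command:
  deltas:
    - {"jaw":52,"linear":[0,0,0],"delta_rot":[0,0,0]}
    - {"jaw":52,"linear":[0,0,-10],"delta_rot":[0,0,0]}
    - {"jaw":52,"linear":[0,0,-50],"delta_rot":[0,0,0]}
    - {"jaw":52,"linear":[0,0,-95],"delta_rot":[0,0,0]}
    - {"jaw":52,"linear":[0,0,-95],"delta_rot":[0,0,0]}

```text
time: 20.95
tcp_pos: [529.3, 360.9, 108.3]
eef_rot: [179.4, 0.1, 135.0]
wrist_force: [1.9, 0.2, -3.0]
opening: 59.9
```

```bash
python3 - <<'E'
from plan import *
f=grab('wrist'); q=held(f,26,-40,10); q=q[(q[:,0]>0)&(q[:,0]<60)&(abs(q[:,1])<14)]
for lo in range(-28,8,4):
    s=q[(q[:,2]>=lo)&(q[:,2]<lo+4)]
    if len(s): print(lo,len(s),'x',s[:,0].min().round(1),s[:,0].max().round(1))
c=np.array([527.3,-142.2]); a=np.radians(118.6); v=c-85*np.array([np.cos(a),np.sin(a)])
print('view',v)
plan((530,100,150,118.6),(*c,130,118.6))
E
```

```text
-20 78 x 1.4 25.2
-16 2419 x 0.5 25.4
-12 112 x 24.6 25.4
-8 89 x 24.5 25.4
-4 79 x 24.5 25.2
0 26 x 24.7 24.9
view [ 567.98880792 -216.82855291]
now [528.1 360.1 105.5] [1.796e+02 1.000e-01 1.350e+02] open 59.6 F [-0.4 -0.5 -3.8] t 21.0
  lin [-92.7, -91.1, -22.7] rot [0.2, 0.0, 8.2]
  lin [-104.7, -77.0, -22.5] rot [0.2, 0.0, 8.2]
  lin [-105.7, -59.2, 10.0] rot [0.0, 0.0, -0.0]
  lin [-105.7, -59.2, 10.0] rot [0.0, 0.0, -0.0]
```

>>> arm_command:
  deltas:
    - {"jaw":52,"linear":[-35,-34,-10],"delta_rot":[0.1,0,3]}
    - {"jaw":52,"linear":[-70,-68,-20],"delta_rot":[0.2,0,6]}
    - {"jaw":52,"linear":[-92.7,-91.1,-22.7],"delta_rot":[0.2,0,8.2]}
    - {"jaw":52,"linear":[-92.7,-91.1,-22.7],"delta_rot":[0.2,0,8.2]}
    - {"jaw":52,"linear":[-92.7,-91.1,-22.7],"delta_rot":[0.2,0,8.2]}

```text
time: 21.5
tcp_pos: [528.5, 229.4, 127.0]
eef_rot: [179.9, 0.0, 126.7]
wrist_force: [0.2, -0.4, -2.9]
opening: 59.6
```

>>> arm_command:
  deltas:
    - {"jaw":52,"linear":[-39,-28,-8],"delta_rot":[0.1,0,3]}
    - {"jaw":52,"linear":[-78,-56,-16],"delta_rot":[0.2,0,6]}
    - {"jaw":52,"linear":[-104.7,-77,-22],"delta_rot":[0.2,0,8.2]}
    - {"jaw":52,"linear":[-104.7,-77,-22],"delta_rot":[0.2,0,8.2]}
    - {"jaw":52,"linear":[-104.7,-77,-22],"delta_rot":[0.2,0,8.2]}

```text
time: 22.0
tcp_pos: [529.4, 99.8, 148.5]
eef_rot: [-179.9, 0.0, 118.5]
wrist_force: [-0.6, 0.6, -3.0]
opening: 59.6
```

>>> arm_command:
  deltas:
    - {"jaw":52,"linear":[-40,-22,4],"delta_rot":[0,0,0]}
    - {"jaw":52,"linear":[-80,-45,8],"delta_rot":[0,0,0]}
    - {"jaw":52,"linear":[-105.7,-59.2,10],"delta_rot":[0,0,0]}
    - {"jaw":52,"linear":[-105.7,-59.2,10],"delta_rot":[0,0,0]}
    - {"jaw":52,"linear":[-105.7,-59.2,10],"delta_rot":[0,0,0]}

```text
time: 22.5
tcp_pos: [527.9, -20.4, 138.1]
eef_rot: [-179.9, -0.0, 118.5]
wrist_force: [0.1, 0.5, -3.5]
opening: 60.0
```

>>> arm_command:
  deltas:
    - {"jaw":52,"linear":[-40,-22,4],"delta_rot":[0,0,0]}
    - {"jaw":52,"linear":[-80,-45,8],"delta_rot":[0,0,0]}
    - {"jaw":52,"linear":[-105.7,-59.2,10],"delta_rot":[0,0,0]}
    - {"jaw":52,"linear":[-105.7,-59.2,10],"delta_rot":[0,0,0]}
    - {"jaw":52,"linear":[-105.7,-59.2,10],"delta_rot":[0,0,0]}

```text
time: 23.0
tcp_pos: [526.7, -140.5, 127.9]
eef_rot: [-179.9, -0.0, 118.6]
wrist_force: [0.8, 0.1, -3.5]
opening: 59.9
```

```bash
python3 - <<'E'
from plan import *
plan((528.1,-144.0,80,118.6))
E
```

```text
now [ 526.7 -140.5  127.9] [-179.9   -0.   118.6] open 59.9 F [ 0.8  0.1 -3.5] t 23.0
  lin [-3.8, -0.4, 47.9] rot [-0.1, -0.0, -0.0]
```

>>> arm_command:
  deltas:
    - {"jaw":52,"linear":[-3.8,-0.3,20],"delta_rot":[-0.1,0,0]}
    - {"jaw":52,"linear":[-3.8,-0.3,40],"delta_rot":[-0.1,0,0]}
    - {"jaw":52,"linear":[-3.8,-0.3,48],"delta_rot":[-0.1,0,0]}
    - {"jaw":52,"linear":[-3.8,-0.3,48],"delta_rot":[-0.1,0,0]}
    - {"jaw":52,"linear":[-3.8,-0.3,48],"delta_rot":[-0.1,0,0]}

```text
time: 23.5
tcp_pos: [528.6, -143.2, 80.4]
eef_rot: [-180.0, -0.0, 118.6]
wrist_force: [-0.1, 0.8, -3.2]
opening: 60.0
```

```bash
python3 - <<'E'
from chk import *
f=grab('wrist'); save(f,'w7.png')
q=held(f,14,-12,0); q=q[(q[:,0]>10)&(q[:,0]<40)]; print('front',np.percentile(q[:,0],[50,95]).round(1))
# rail seen in tool frame: inner/outer x of blue rail top
o=get_obs(); T=R.from_euler('xyz',o['eef_rot'],degrees=True); Q=T.inv().apply(cloud(f).reshape(-1,3)-o['tcp_pos'])
s=Q[(Q[:,0]>27)&(Q[:,0]<62)&(abs(Q[:,1])<40)&(Q[:,2]>18)&(Q[:,2]<30)]
print('blue rail top tool x',s[:,0].min().round(1),s[:,0].max().round(1),'y',s[:,1].min().round(1),s[:,1].max().round(1),len(s))
plan((528.1,-144.0,28,118.6))
E
```

```text
front [20.4 25.7]
blue rail top tool x 34.2 52.9 y -30.8 29.4 3022
now [ 528.8 -143.5   80.7] [180.   -0.  118.6] open 59.9 F [-0.5 -0.6 -3.5] t 23.55
  lin [-0.1, -0.9, 52.7] rot [0.0, -0.0, 0.0]
```

View pics/w7.png

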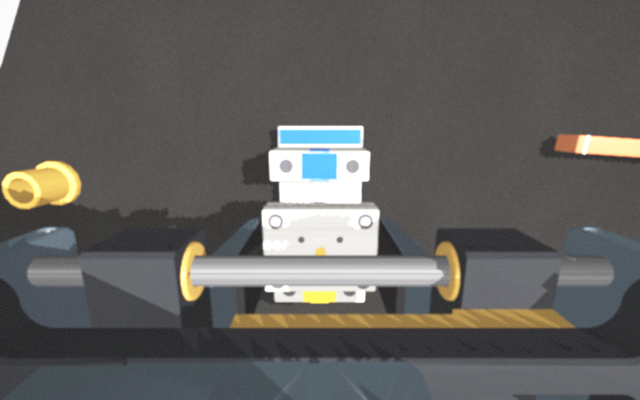

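The held ejector plate (rows 203-285) sits square to the blue rail (rows 150-180), with 8.7 mm between them. Lowering.

>>> arm_command:
  deltas:
    - {"jaw":52,"linear":[-0.2,-0.9,15],"delta_rot":[0,0,0]}
    - {"jaw":52,"linear":[-0.2,-0.9,32],"delta_rot":[0,0,0]}
    - {"jaw":52,"linear":[-0.2,-0.9,47],"delta_rot":[0,0,0]}
    - {"jaw":52,"linear":[-0.2,-0.9,53],"delta_rot":[0,0,0]}
    - {"jaw":52,"linear":[-0.2,-0.9,53],"delta_rot":[0,0,0]}

```text
time: 24.05
tcp_pos: [527.6, -144.0, 26.6]
eef_rot: [-180.0, -0.1, 118.6]
wrist_force: [0.3, -0.7, -2.4]
opening: 59.8
```

```bash
python3 - <<'E'
from plan import *
plan((528.1,-144.0,23,118.6))
E
```

```text
now [ 527.6 -144.    26.6] [-1.800e+02 -1.000e-01  1.186e+02] open 59.8 F [ 0.3 -0.7 -2.4] t 24.05
  lin [-0.3, 0.5, 3.6] rot [-0.0, -0.1, 0.0]
```

>>> arm_command:
  deltas:
    - {"jaw":52,"linear":[-0.2,0.4,2],"delta_rot":[0,0,0]}
    - {"jaw":52,"linear":[-0.2,0.4,3],"delta_rot":[0,0,0]}
    - {"jaw":52,"linear":[-0.2,0.4,3.6],"delta_rot":[0,0,0]}
    - {"jaw":52,"linear":[-0.2,0.4,4],"delta_rot":[0,0,0]}
    - {"jaw":52,"linear":[-0.2,0.4,4.2],"delta_rot":[0,0,0]}

```text
time: 24.55
tcp_pos: [528.3, -144.0, 23.1]
eef_rot: [-180.0, -0.1, 118.6]
wrist_force: [-4.7, 0.2, 9.9]
opening: 59.8
```

>>> arm_command:
  deltas:
    - {"jaw":64,"linear":[0,0,0],"delta_rot":[0,0,0]}
    - {"jaw":70,"linear":[0,0,0],"delta_rot":[0,0,0]}
    - {"jaw":78,"linear":[0,0,0],"delta_rot":[0,0,0]}
    - {"jaw":78,"linear":[0,0,0],"delta_rot":[0,0,0]}

```text
time: 24.95
tcp_pos: [528.4, -144.0, 23.2]
eef_rot: [-180.0, -0.1, 118.6]
wrist_force: [0.3, -0.2, -0.0]
opening: 77.5
```

>>> arm_command:
  deltas:
    - {"jaw":78,"linear":[0,0,-30],"delta_rot":[0,0,0]}
    - {"jaw":78,"linear":[0,0,-70],"delta_rot":[0,0,0]}
    - {"jaw":80,"linear":[0,0,-120],"delta_rot":[0,0,0]}
    - {"jaw":80,"linear":[0,0,-177],"delta_rot":[0,0,0]}
    - {"jaw":80,"linear":[0,0,-177],"delta_rot":[0,0,0]}

```text
time: 25.45
tcp_pos: [531.1, -145.0, 206.1]
eef_rot: [179.7, 0.3, 118.6]
wrist_force: [0.2, -0.2, -0.4]
opening: 79.9
```

>>> arm_command:
  deltas:
    - {"jaw":80,"linear":[-40,0,0],"delta_rot":[0,0,0]}
    - {"jaw":80,"linear":[-80,0,0],"delta_rot":[0,0,0]}
    - {"jaw":80,"linear":[-85,0,0],"delta_rot":[0,0,0]}
    - {"jaw":80,"linear":[-85,0,0],"delta_rot":[0,0,0]}
    - {"jaw":80,"linear":[-85,0,0],"delta_rot":[0,0,0]}

```text
time: 25.95
tcp_pos: [571.1, -218.8, 205.8]
eef_rot: [179.7, 0.2, 118.6]
wrist_force: [-0.0, -0.4, -0.4]
opening: 79.7
```

```bash
python3 - <<'E'
from chk import *
f=grab('wrist'); save(f,'w8.png')
check(f,[('clamp',(-80,80),(13,21)),('blue',(15,70),(50,64)),('yellow',(-70,-15),(50,64)),('ejector',(-31,31),(30,42))])
# core view: core ~ (562.5,135), 100 mm dir yaw 16.2; jaw along width -> tool x along length: yaw 16.2 or 196.2; place yaw 118.6
a=np.radians(16.2); v=np.array([562.5,135])-85*np.array([np.cos(a),np.sin(a)]); print(v)
plan((545,-60,230,67),(*v,200,16.2))
E
```

```text
clamp [-0.1 -0.6] [ 59.8 129.5] 89.9 z 17.5 1830
blue [41.6  0.1] [59.7 18.8] 89.8 z 57.5 1448
yellow [-40.   -0.3] [59.6 18.2] 89.9 z 57.4 1164
ejector [ 0.4 -0. ] [60.1 45.6] 89.9 z 35.4 2838
[480.87503672 111.28575599]
now [ 571.1 -218.7  205.9] [179.7   0.2 118.6] open 80.2 F [-0.4 -0.1 -1. ] t 26.0
  lin [75.8, 26.6, -12.2] rot [0.2, 0.0, 25.8]
  lin [79.9, -9.1, -12.2] rot [0.2, 0.0, 25.8]
  lin [66.3, -63.0, 15.0] rot [0.0, -0.0, 25.4]
  lin [32.9, -85.3, 15.0] rot [0.0, -0.0, 25.4]
```

View pics/w8.png

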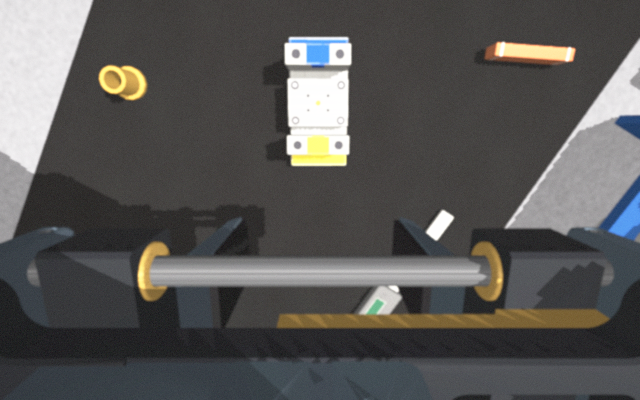

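The ejector plate lies between the rails (rows 78-128) at (0.4, 0.0) in the plate frame; everything is square. Now the core plate.

```bash
python3 - <<'E'
from plan import *
plan((644,158.7,200,196.2))
E
```

```text
now [ 571.1 -218.7  205.9] [179.7   0.2 118.6] open 80.2 F [-0.4 -0.1 -1. ] t 26.0
  lin [98.7, 81.6, 2.0] rot [0.0, 0.1, -25.9]
  lin [53.3, 116.5, 2.1] rot [0.0, 0.1, -25.9]
  lin [-2.9, 128.1, 2.1] rot [0.0, 0.1, -25.9]
```

>>> arm_command:
  deltas:
    - {"jaw":80,"linear":[98.7,81.6,2],"delta_rot":[0,0.1,-25.9]}
    - {"jaw":80,"linear":[98.7,81.6,2],"delta_rot":[0,0.1,-25.9]}
    - {"jaw":80,"linear":[98.7,81.6,2],"delta_rot":[0,0.1,-25.9]}
    - {"jaw":80,"linear":[98.7,81.6,2],"delta_rot":[0,0.1,-25.9]}

```text
time: 26.4
tcp_pos: [595.1, -89.1, 203.8]
eef_rot: [179.8, 0.2, 145.0]
wrist_force: [0.2, 0.0, -0.8]
opening: 80.2
```

>>> arm_command:
  deltas:
    - {"jaw":80,"linear":[53.3,116.5,2],"delta_rot":[0,0.1,-25.9]}
    - {"jaw":80,"linear":[53.3,116.5,2],"delta_rot":[0,0.1,-25.9]}
    - {"jaw":80,"linear":[53.3,116.5,2],"delta_rot":[0,0.1,-25.9]}
    - {"jaw":80,"linear":[53.3,116.5,2],"delta_rot":[0,0.1,-25.9]}

```text
time: 26.8
tcp_pos: [617.9, 40.0, 201.9]
eef_rot: [179.9, 0.1, 171.3]
wrist_force: [0.2, 0.1, 1.1]
opening: 79.3
```

>>> arm_command:
  deltas:
    - {"jaw":80,"linear":[-2.9,128.1,2],"delta_rot":[0,0.1,-25.9]}
    - {"jaw":80,"linear":[-2.9,128.1,2],"delta_rot":[0,0.1,-25.9]}
    - {"jaw":80,"linear":[-2.9,128.1,2],"delta_rot":[0,0.1,-25.9]}
    - {"jaw":80,"linear":[-2.9,128.1,2],"delta_rot":[0,0.1,-25.9]}
    - {"jaw":80,"linear":[-2.9,128.1,2],"delta_rot":[0,0.1,-25.9]}

```text
time: 27.3
tcp_pos: [639.6, 165.9, 199.9]
eef_rot: [179.9, 0.0, -162.9]
wrist_force: [-0.3, -0.2, 0.6]
opening: 79.9
```

```bash
python3 - <<'E'
from plan import *; from m import rect
f=grab('wrist'); save(f,'w9.png'); P=cloud(f)
b=rect(P,14,25,(562.5,135),68); print(b)
x,y=b['c']; w=b['yaw']+180; plan((x,y,100,w),(x,y,4,w))
E
```

```text
{'c': (562.8, 136.2), 'size': (100.2, 60.1), 'yaw': 16.1, 'z': 21.3, 'n': 3986}
now [639.6 165.3 199.9] [ 179.9    0.  -163. ] open 80.0 F [-0.1 -0.3 -0.5] t 27.35
  lin [82.0, -5.4, 99.9] rot [0.1, 0.0, 0.9]
  lin [0.0, -0.0, 96.0] rot [-0.0, 0.0, -0.0]
```

View pics/w9.png

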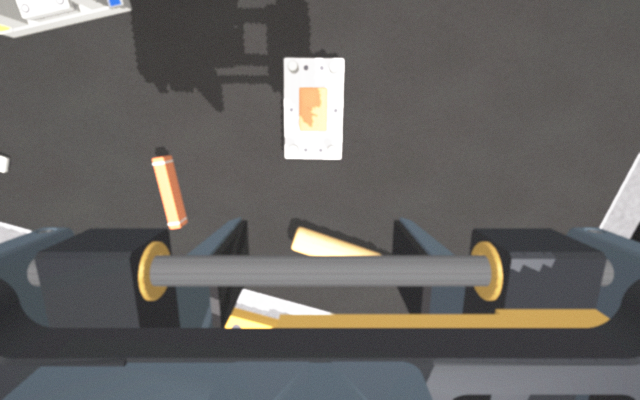

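The core plate is at (314,108), clear of the other things. Grasping.

>>> arm_command:
  deltas:
    - {"jaw":82,"linear":[41,-3,50],"delta_rot":[0.1,0,0.9]}
    - {"jaw":82,"linear":[75,-5.4,90],"delta_rot":[0.1,0,0.9]}
    - {"jaw":82,"linear":[82,-5.4,100],"delta_rot":[0.1,0,0.9]}
    - {"jaw":82,"linear":[82,-5.4,100],"delta_rot":[0.1,0,0.9]}
    - {"jaw":82,"linear":[82,-5.4,100],"delta_rot":[0.1,0,0.9]}

```text
time: 27.85
tcp_pos: [563.5, 135.3, 100.6]
eef_rot: [-179.9, 0.1, -164.0]
wrist_force: [0.7, 0.5, 0.7]
opening: 82.1
```

```bash
python3 - <<'E'
from plan import *
plan((562.8,136.2,4.5,196.1))
E
```

```text
now [563.5 135.3 100.6] [-1.799e+02  1.000e-01 -1.640e+02] open 82.1 F [0.7 0.5 0.7] t 27.85
  lin [0.5, 1.2, 96.1] rot [-0.1, 0.1, -0.1]
```

>>> arm_command:
  deltas:
    - {"jaw":82,"linear":[0.8,1,30],"delta_rot":[-0.1,0.1,0]}
    - {"jaw":82,"linear":[0.8,1,60],"delta_rot":[-0.1,0.1,0]}
    - {"jaw":82,"linear":[0.8,1,85],"delta_rot":[-0.1,0.1,0]}
    - {"jaw":82,"linear":[0.8,1,96],"delta_rot":[-0.1,0.1,0]}
    - {"jaw":82,"linear":[0.8,1,96],"delta_rot":[-0.1,0.1,0]}

```text
time: 28.35
tcp_pos: [563.3, 135.9, 4.5]
eef_rot: [180.0, -0.0, -164.1]
wrist_force: [-1.6, 0.9, 0.2]
opening: 82.1
```

>>> arm_command:
  deltas:
    - {"jaw":66,"linear":[0,0,0],"delta_rot":[0,0,0]}
    - {"jaw":66,"linear":[0,0,0],"delta_rot":[0,0,0]}
    - {"jaw":52,"linear":[0,0,0],"delta_rot":[0,0,0]}
    - {"jaw":52,"linear":[0,0,0],"delta_rot":[0,0,0]}
    - {"jaw":52,"linear":[0,0,0],"delta_rot":[0,0,0]}
  grip_force: 45

```text
time: 28.85
tcp_pos: [564.2, 136.1, 5.7]
eef_rot: [180.0, 0.1, -164.1]
wrist_force: [-1.1, 0.5, 8.9]
opening: 59.6
```

>>> arm_command:
  deltas:
    - {"jaw":52,"linear":[0,0,0],"delta_rot":[0,0,0]}
    - {"jaw":52,"linear":[0,0,-10],"delta_rot":[0,0,0]}
    - {"jaw":52,"linear":[0,0,-50],"delta_rot":[0,0,0]}
    - {"jaw":52,"linear":[0,0,-95],"delta_rot":[0,0,0]}
    - {"jaw":52,"linear":[0,0,-130],"delta_rot":[0,0,0]}

```text
time: 29.35
tcp_pos: [564.1, 136.0, 138.4]
eef_rot: [180.0, 0.1, -164.1]
wrist_force: [0.4, -0.2, -4.6]
opening: 59.6
```

>>> arm_command:
  deltas:
    - {"jaw":52,"linear":[0,0,0],"delta_rot":[0,0,0]}
    - {"jaw":52,"linear":[0,0,0],"delta_rot":[0,0,0]}

```text
time: 29.55
tcp_pos: [564.2, 136.0, 139.2]
eef_rot: [180.0, 0.2, -164.1]
wrist_force: [-0.5, 0.3, -5.1]
opening: 59.7
```

```bash
python3 - <<'E'
from plan import *
f=grab('wrist'); save(f,'w10.png'); q=held(f,30,-45,12); q=q[(q[:,0]>20)&(q[:,0]<70)]
for lo in range(-40,12,3):
    s=q[(q[:,2]>=lo)&(q[:,2]<lo+3)]
    if len(s): print(lo,len(s),'x',s[:,0].min().round(1),np.percentile(s[:,0],98).round(1),s[:,0].max().round(1),'y',s[:,1].min().round(1),s[:,1].max().round(1))
plan((555,0,150,157),(527.3,-142.2,150,118.6))
E
```

```text
-37 574 x 36.2 44.5 45.1 y -23.4 24.9
-34 364 x 35.2 45.5 45.8 y -24.5 25.9
-31 61 x 20.8 45.7 45.7 y -21.8 26.4
-28 372 x 20.0 45.5 45.9 y -21.9 23.4
-25 175 x 20.6 45.7 45.7 y -21.2 22.7
-22 133 x 20.5 45.7 48.5 y -22.0 23.5
-19 5471 x 20.0 49.7 50.3 y -29.1 30.0
-16 591 x 20.4 50.4 50.4 y -29.4 29.7
-13 39 x 50.1 50.3 50.3 y -28.0 26.2
-10 111 x 50.0 50.4 50.4 y -29.0 29.5
-7 9 x 50.1 50.4 50.4 y -23.7 29.6
-4 108 x 50.1 50.4 50.4 y -28.2 29.2
now [563.5 135.9 137.9] [ 1.800e+02  1.000e-01 -1.641e+02] open 59.7 F [-0.4 -0.5 -4.2] t 29.6
  lin [22.7, -64.2, -6.1] rot [0.0, 0.0, 19.5]
  lin [0.0, -68.1, -6.1] rot [0.0, 0.0, 19.5]
  lin [-15.0, -70.9, -0.0] rot [-0.0, -0.0, 19.2]
  lin [-37.5, -62.0, -0.0] rot [-0.0, -0.0, 19.2]
```

Held plate's front end is at 50.4 mm, so it is centred within 0.4 mm. Carrying it over.

>>> arm_command:
  deltas:
    - {"jaw":52,"linear":[11,-32,-3],"delta_rot":[0,0,7]}
    - {"jaw":52,"linear":[22.7,-64,-6],"delta_rot":[0,0,14]}
    - {"jaw":52,"linear":[22.7,-64,-6],"delta_rot":[0,0,19.5]}
    - {"jaw":52,"linear":[22.7,-64,-6],"delta_rot":[0,0,19.5]}
    - {"jaw":52,"linear":[22.7,-64,-6],"delta_rot":[0,0,19.5]}

```text
time: 30.1
tcp_pos: [558.4, 68.2, 142.5]
eef_rot: [180.0, -0.1, 176.6]
wrist_force: [0.4, -1.0, -4.1]
opening: 59.6
```

>>> arm_command:
  deltas:
    - {"jaw":52,"linear":[0,-34,-3],"delta_rot":[0,0,7]}
    - {"jaw":52,"linear":[0,-68,-6],"delta_rot":[0,0,14]}
    - {"jaw":52,"linear":[0,-68,-6],"delta_rot":[0,0,19.5]}
    - {"jaw":52,"linear":[0,-68,-6],"delta_rot":[0,0,19.5]}
    - {"jaw":52,"linear":[0,-68,-6],"delta_rot":[0,0,19.5]}

```text
time: 30.6
tcp_pos: [554.2, 1.0, 147.9]
eef_rot: [180.0, -0.1, 157.4]
wrist_force: [0.0, 1.1, -4.4]
opening: 59.5
```

>>> arm_command:
  deltas:
    - {"jaw":52,"linear":[-7,-35,0],"delta_rot":[0,0,7]}
    - {"jaw":52,"linear":[-15,-71,0],"delta_rot":[0,0,14]}
    - {"jaw":52,"linear":[-15,-71,0],"delta_rot":[0,0,19.2]}
    - {"jaw":52,"linear":[-15,-71,0],"delta_rot":[0,0,19.2]}
    - {"jaw":52,"linear":[-15,-71,0],"delta_rot":[0,0,19.2]}

```text
time: 31.1
tcp_pos: [540.8, -69.5, 147.7]
eef_rot: [-180.0, -0.1, 138.5]
wrist_force: [-0.4, 0.3, -3.8]
opening: 59.6
```

>>> arm_command:
  deltas:
    - {"jaw":52,"linear":[-18,-31,0],"delta_rot":[0,0,7]}
    - {"jaw":52,"linear":[-37.5,-62,0],"delta_rot":[0,0,14]}
    - {"jaw":52,"linear":[-37.5,-62,0],"delta_rot":[0,0,19.2]}
    - {"jaw":52,"linear":[-37.5,-62,0],"delta_rot":[0,0,19.2]}
    - {"jaw":52,"linear":[-37.5,-62,0],"delta_rot":[0,0,19.2]}

```text
time: 31.6
tcp_pos: [528.0, -140.0, 147.5]
eef_rot: [-179.9, -0.1, 119.7]
wrist_force: [0.0, -0.5, -4.5]
opening: 59.4
```

```bash
python3 - <<'E'
from plan import *
plan((527.3,-142.2,80,118.6))
E
```

```text
now [ 528.  -140.   147.5] [-1.799e+02 -1.000e-01  1.197e+02] open 59.4 F [ 0.  -0.5 -4.5] t 31.6
  lin [-1.7, -1.6, 67.5] rot [-0.1, -0.1, 1.1]
```

>>> arm_command:
  deltas:
    - {"jaw":52,"linear":[-1.7,-1.4,25],"delta_rot":[-0.1,-0.1,1.1]}
    - {"jaw":52,"linear":[-1.7,-1.4,50],"delta_rot":[-0.1,-0.1,1.1]}
    - {"jaw":52,"linear":[-1.7,-1.4,67],"delta_rot":[-0.1,-0.1,1.1]}
    - {"jaw":52,"linear":[-1.7,-1.4,67],"delta_rot":[-0.1,-0.1,1.1]}
    - {"jaw":52,"linear":[-1.7,-1.4,67],"delta_rot":[-0.1,-0.1,1.1]}

```text
time: 32.1
tcp_pos: [527.7, -141.5, 80.8]
eef_rot: [-180.0, -0.0, 118.7]
wrist_force: [0.2, -0.4, -3.4]
opening: 59.9
```

```bash
python3 - <<'E'
from plan import *
plan((527.3,-142.2,66,118.6))
E
```

```text
now [ 527.7 -141.5   80.8] [-180.    -0.   118.7] open 59.9 F [ 0.2 -0.4 -3.4] t 32.1
  lin [-0.5, -0.7, 14.8] rot [-0.0, -0.0, 0.1]
```

>>> arm_command:
  deltas:
    - {"jaw":52,"linear":[-0.5,-0.6,8],"delta_rot":[0,0,0.1]}
    - {"jaw":52,"linear":[-0.5,-0.6,13],"delta_rot":[0,0,0.1]}
    - {"jaw":52,"linear":[-0.5,-0.6,15],"delta_rot":[0,0,0.1]}
    - {"jaw":52,"linear":[-0.5,-0.6,15],"delta_rot":[0,0,0.1]}
    - {"jaw":52,"linear":[-0.5,-0.6,15],"delta_rot":[0,0,0.1]}

```text
time: 32.6
tcp_pos: [527.5, -142.2, 66.0]
eef_rot: [180.0, -0.0, 118.6]
wrist_force: [0.6, 0.2, -4.1]
opening: 59.8
```

```bash
python3 - <<'E'
from plan import *
plan((527.3,-142.2,61.7,118.6))
E
```

```text
now [ 527.5 -142.2   66. ] [180.   -0.  118.6] open 59.8 F [ 0.6  0.2 -4.1] t 32.6
  lin [0.1, -0.2, 4.3] rot [0.0, -0.0, 0.0]
```

>>> arm_command:
  deltas:
    - {"jaw":52,"linear":[0,0,2],"delta_rot":[0,0,0]}
    - {"jaw":52,"linear":[0,0,3.2],"delta_rot":[0,0,0]}
    - {"jaw":52,"linear":[0,0,4],"delta_rot":[0,0,0]}
    - {"jaw":52,"linear":[0,0,4.4],"delta_rot":[0,0,0]}
    - {"jaw":52,"linear":[0,0,4.6],"delta_rot":[0,0,0]}

```text
time: 33.1
tcp_pos: [527.6, -142.3, 61.7]
eef_rot: [-180.0, -0.0, 118.6]
wrist_force: [-4.4, 0.9, 7.7]
opening: 59.8
```

Contact is made (8 N upward). Releasing and backing off to look.

>>> arm_command:
  deltas:
    - {"jaw":64,"linear":[0,0,0],"delta_rot":[0,0,0]}
    - {"jaw":70,"linear":[0,0,0],"delta_rot":[0,0,0]}
    - {"jaw":80,"linear":[0,0,0],"delta_rot":[0,0,0]}
    - {"jaw":80,"linear":[0,0,0],"delta_rot":[0,0,0]}

```text
time: 33.5
tcp_pos: [527.7, -142.3, 61.7]
eef_rot: [180.0, -0.0, 118.6]
wrist_force: [0.4, 0.4, -0.6]
opening: 79.7
```

>>> arm_command:
  deltas:
    - {"jaw":80,"linear":[0,0,-30],"delta_rot":[0,0,0]}
    - {"jaw":80,"linear":[0,0,-70],"delta_rot":[0,0,0]}
    - {"jaw":80,"linear":[0,0,-120],"delta_rot":[0,0,0]}
    - {"jaw":80,"linear":[0,0,-150],"delta_rot":[0,0,0]}
    - {"jaw":80,"linear":[0,0,-150],"delta_rot":[0,0,0]}

```text
time: 34.0
tcp_pos: [529.9, -143.0, 216.2]
eef_rot: [179.7, 0.3, 118.6]
wrist_force: [0.6, -0.5, -0.3]
opening: 80.3
```

>>> arm_command:
  deltas:
    - {"jaw":80,"linear":[-40,0,0],"delta_rot":[0,0,0]}
    - {"jaw":80,"linear":[-80,0,0],"delta_rot":[0,0,0]}
    - {"jaw":80,"linear":[-85,0,0],"delta_rot":[0,0,0]}
    - {"jaw":80,"linear":[-85,0,0],"delta_rot":[0,0,0]}
    - {"jaw":80,"linear":[-85,0,0],"delta_rot":[0,0,0]}

```text
time: 34.5
tcp_pos: [569.8, -216.9, 215.6]
eef_rot: [179.8, 0.2, 118.6]
wrist_force: [-0.0, 0.4, -0.9]
opening: 80.6
```

```bash
python3 - <<'E'
from chk import *
f=grab('wrist'); save(f,'w11.png')
check(f,[('clamp',(-80,80),(13,21)),('core',(-80,80),(72,81)),('railband',(-80,80),(40,58)),('pillars',(-80,80),(90,100))])
s=grab('side'); im=s['image'][200:320,280:440]; cv2.imwrite('pics/s1.png',cv2.resize(im,None,fx=4,fy=4,interpolation=cv2.INTER_CUBIC))
E
```

```text
clamp [-59.4  -0.8] [59.5 10.7] 90.0 z 17.5 517
core [ 1.3 -0.2] [99.9 60.1] 0.1 z 77.3 5149
railband few
pillars [ 1.7 -0. ] [50.2 90.3] 89.9 z 93.0 1043
```

View pics/w11.png

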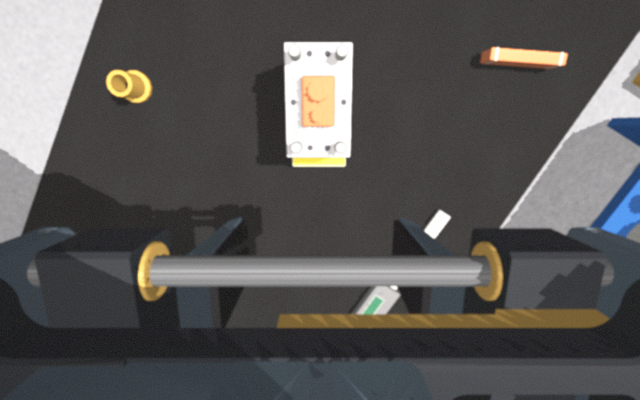

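View pics/s1.png

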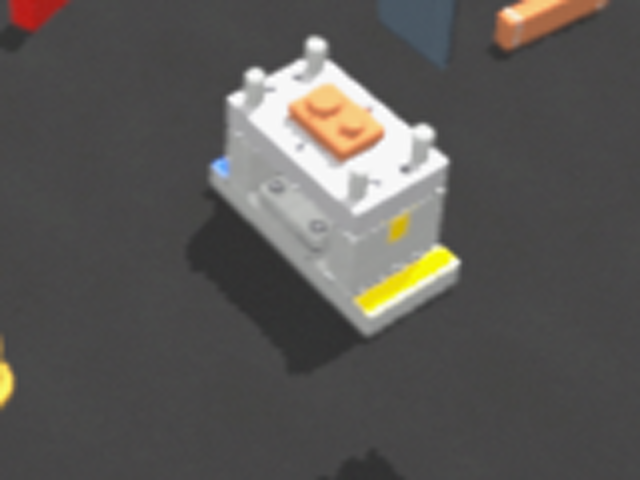

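The core plate sits copper-up across both rails (wrist view: rows 42-158, with the yellow stripe showing below; side crop: flat on both rails, no gaps). One last numeric check from the top camera, including the bystanders, then I'll hand in.

```bash
python3 - <<'E'
from chk import *; from m import rect
f=grab('top'); P=cloud(f)
check(f,[('core',(-80,80),(72,82)),('clamp',(-80,80),(12,22))],c=np.array([524.9,-141.8]),phi=118.7)
for n,zl,zh,c,r in [('red',33,46,(392.9,68.9),38),('bush',10,40,(336.2,-218.2),25),('elec',15,30,(692.6,6.6),50),('core2',14,27,(180.3,288.2),65),('tray',10,40,(337.3,197),70)]:
    print(n,rect(P,zl,zh,c,r))
A=np.load('top0.npz')['P']; d=abs(A[...,2]-P[...,2])
q=A[(d>8)&(A[...,2]<60)&(A[...,0]>600)]; print('changed pts x>600:',len(q), q[:3].round())
o=get_obs(); print(o['tcp_pos'].round(1),np.round(o['wrist_force'],1),o['time'])
E
```

```text
core [ 9.3 -7.6] [83.9 46.2] 1.0 z 76.5 182
clamp [57.1 -1.9] [15.3 55.7] 0.9 z 16.8 82
red {'c': (392.8, 69.0), 'size': (59.4, 17.9), 'yaw': 50.9, 'z': 40.1, 'n': 110}
bush {'c': (0.0, 0.0), 'size': (0.0, 0.0), 'yaw': 0.0, 'z': nan, 'n': 0}
elec {'c': (692.9, 6.8), 'size': (80.2, 12.8), 'yaw': 24.3, 'z': 22.2, 'n': 99}
core2 {'c': (0.0, 0.0), 'size': (0.0, 0.0), 'yaw': 0.0, 'z': nan, 'n': 0}
tray {'c': (339.5, 196.3), 'size': (118.6, 109.5), 'yaw': -85.4, 'z': 19.8, 'n': 301}
changed pts x>600: 26545 [[1481. 1555. -736.]
 [1480. 1548. -733.]
 [1495. 1557. -761.]]
[ 570.2 -216.7  216.4] [-0.   0.2  0.2] 34.65
  return _methods._mean(a, axis=axis, dtype=dtype,
  ret = ret.dtype.type(ret / rcount)
```

The arm blocks part of that view. I'll move it clear and repeat the check.

>>> arm_command:
  deltas:
    - {"jaw":80,"linear":[114,62,-10],"delta_rot":[0,0,0]}
    - {"jaw":80,"linear":[114,62,-10],"delta_rot":[0,0,0]}
    - {"jaw":80,"linear":[114,62,-10],"delta_rot":[0,0,0]}
    - {"jaw":80,"linear":[114,62,-10],"delta_rot":[0,0,0]}

```text
time: 35.05
tcp_pos: [569.4, -83.5, 226.6]
eef_rot: [179.7, 0.2, 118.9]
wrist_force: [-0.9, -0.1, 0.3]
opening: 79.7
```

>>> arm_command:
  deltas:
    - {"jaw":80,"linear":[160,87,-10],"delta_rot":[0,0,0]}
    - {"jaw":80,"linear":[160,87,-10],"delta_rot":[0,0,0]}
    - {"jaw":80,"linear":[160,87,-10],"delta_rot":[0,0,0]}
    - {"jaw":80,"linear":[160,87,-10],"delta_rot":[0,0,0]}
    - {"jaw":80,"linear":[160,87,-10],"delta_rot":[0,0,0]}

```text
time: 35.55
tcp_pos: [568.0, 101.8, 236.8]
eef_rot: [179.7, 0.2, 119.1]
wrist_force: [-0.8, -0.8, 0.2]
opening: 80.2
```

>>> arm_command:
  deltas:
    - {"jaw":80,"linear":[160,87,-10],"delta_rot":[0,0,0]}
    - {"jaw":80,"linear":[160,87,-10],"delta_rot":[0,0,0]}
    - {"jaw":80,"linear":[160,87,-10],"delta_rot":[0,0,0]}
    - {"jaw":80,"linear":[160,87,-10],"delta_rot":[0,0,0]}
    - {"jaw":80,"linear":[160,87,-10],"delta_rot":[0,0,0]}

```text
time: 36.05
tcp_pos: [566.2, 286.7, 246.9]
eef_rot: [179.6, 0.2, 119.2]
wrist_force: [0.2, -0.2, -0.3]
opening: 79.8
```

```bash
python3 - 2>/dev/null <<'E'
from chk import *; from m import rect
f=grab('top'); P=cloud(f); save(f,'top2.png')
check(f,[('core',(-80,80),(72,82)),('clamp',(-80,80),(12,22)),('clamp-yel',(-80,-45),(12,22)),('clamp-blu',(45,80),(12,22))],c=np.array([524.9,-141.8]),phi=118.7)
for n,zl,zh,c,r in [('red',33,46,(392.9,68.9),38),('bush',10,40,(336.2,-218.2),25),('elec',15,30,(692.6,6.6),50),('core2',14,27,(180.3,288.2),65)]:
    print(n,rect(P,zl,zh,c,r))
E
```

```text
core [ 0.8 -0.1] [ 60.5 100.1] 89.7 z 76.5 430
clamp [3.1 0.2] [137.  60.] 0.2 z 16.8 123
clamp-yel [-63.8  -0.5] [58.7  7.9] 85.5 z 17.6 28
clamp-blu [59.5 -0.4] [59.1 21.4] 87.4 z 16.7 87
red {'c': (392.6, 68.9), 'size': (59.6, 17.9), 'yaw': 51.2, 'z': 41.3, 'n': 109}
bush {'c': (335.8, -219.3), 'size': (25.8, 23.5), 'yaw': -71.2, 'z': 30.6, 'n': 46}
elec {'c': (692.9, 7.5), 'size': (80.2, 13.3), 'yaw': 24.0, 'z': 22.1, 'n': 105}
core2 {'c': (0.0, 0.0), 'size': (0.0, 0.0), 'yaw': 0.0, 'z': nan, 'n': 0}
```

View pics/top2.png

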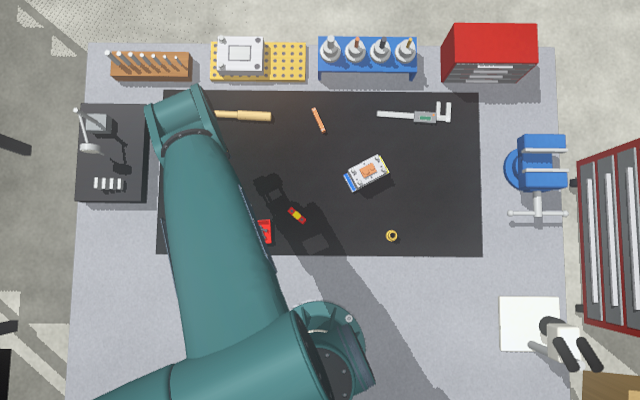

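The assembly at (367,173) is whole: the top camera puts the core plate at (0.8, −0.1), with its yaw about 0.3° off. The bystanders in view haven't moved. The second core plate is only hidden under the arm, and the arm never went near it. Handing in.

```bash
python3 -c "
from workcell import robot,get_obs
print(robot.close_job()); print(get_obs()['time'])"
```

```text
the job is handed in; nothing more can be done
None
the job is handed in; nothing more can be done
```

I built up the ejector half in the order asked and handed it in at about 36 s; no verdict was reported. The order was blue rail, yellow rail, ejector plate, then the core plate that started farthest from the base.

Last measurements in the clamp plate's frame, in mm:

| Part | Measured centre (x, y) | Target (x, y) | Yaw error |
|---|---|---|---|
| Blue rail | +41.6, 0.1 | +41, 0 | within 0.3° |
| Yellow rail | −40.0, −0.3 | −41, 0 | within 0.3° |
| Ejector plate | 0.4, 0.0 | 0, 0 | about 0.1° |
| Core plate, wrist camera | 1.3, −0.2 | 0, 0 | about 0.1° |
| Core plate, top camera | 0.8, −0.1 | 0, 0 | about 0.3° |

- **Core plate:** it lies flat across both rails with the copper core up. The two cameras differ by about 0.5 mm on its position. Its top read about 77 mm against the true 76 mm, a bias that showed in all the height readings.
- **Camera disagreement:** the top camera placed the parts about 2 mm off the wrist camera. I used the wrist camera for all the moves.
- **Bystanders:** the red look-alike, bush and electrode measured unmoved, within about 1 mm. The tray, mallet and second core plate were partly or fully hidden by the arm in the last picture, so I could not re-measure them. I did not re-measure the caliper either, though it was in view. The gripper touched none of these.
- **Forces:** the highest wrist force reported was about 14 N.

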